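Mix a settled bottle and bring it to the front of the bottle carousel

ROBOT

A 7-joint arm with a two-finger parallel gripper is mounted at the origin on the work surface. World frame = base frame: x ahead of the robot, y to its left, z up, the work surface at z = 0. Lengths are in m, angles in rad, forces in N, time in s.
With the tool pointing down it reaches from about 0.4 to 0.85 m from the base axis. Payload 4.5 kg.
Tool frame: the origin (TCP) lies midway between the tips of the shut fingers; the grasp point (between the pads) lies 19 mm behind it; z points along the fingers, y is the direction in which the jaws open and shut (so a half turn about z gives the same grasp; the last joint's range is limited). The gripper opens to 88 mm and grips with 3 to 60 N. Pads are 18 mm wide; open, the fingers measure 123 mm over their backs; the gripper's body (75 mm by 187 mm) begins 45 mm behind the grasp point.
Start: joints at [1.352, 0.689, -0.195, 1.565, 0.157, 0.902, -0.215], TCP at [0.156, -0.605, 0.239] pointing down, gripper open.
Joint ranges: [-3.01, 3.01], [-0.46, 2.08], [-1.47, 1.51], [0.13, 2.56], [-1, 4.14], [0.04, 2.09], [-2.66, 2.66]. Speed limits (rad/s): [2.57, 2.57, 3.14, 3.14, 3.14, 3.14, 3.14].

INTERFACE

Orientations are given as a unit quaternion [x, y, z, w].
In Python, from plant import get_state, snapshot, finish_job, find_in gives the robot as it stands.
- The arm moves only by the shell command python3 -m creep 'ROWS' [OPENING] [FORCE]. ROWS is JSON, one flat list of numbers, 6 for each row, row after row: the shift along the tool's x, y, z in mm, then the turn, a rotation vector about the tool's x, y, z in degrees. In form: [tx, ty, tz, wx, wy, wz, tx, ty, tz, wx, wy, wz, ...]. A call has 1 to 5 rows; each row shifts and turns the pose as measured when the row begins, along the tool's axes as they then stand; what a row does not reach is not made up. A row lasts 1/12 s, in which the tool goes at most 41.7 mm and 7.16 degrees, less where a joint would pass 70% of its speed; a pose out of reach is approached as far as the arm can. A call is refused whole if a number of a shift passes 41.7 or a number of a turn 7.16, either way. A call with a gripper value outside its range is refused whole. OPENING is the finger opening in mm, from 0 to 88.1, set as the call begins (- or left out, the last holds). The fingers move at their own pace and stop on an object; FORCE is the grip in N (left out, the last holds). Time passes only in rows, so rows that do not move let the fingers close. It gives the time, the measured TCP pose, the force and the opening at its end, in the units of the state.
- get_state(): the state, without advancing time (a new reading comes with each control period).
- snapshot(name): name is "side" or "top"; returns a dict with "color" (384x512x3 uint8, red, green, blue), "intrinsics" (3x3 intrinsics, pixels), "dist_coeffs" ([k1, k2, p1, p2, k3] as OpenCV has them; the pictures are not rectified), "extrinsics" (4x4, takes a point from world to camera coordinates). Camera axes: x right, y down, z forward; pixel columns grow to the right and rows downward; lengths in m; the calibration is good to about 2 mm. A picture is of the moment at which its call begins. There is no depth.
- finish_job(): hands the job in, once; it reports no verdict.
Trained networks look in the newest picture that a camera, given by its name, has taken for a name from the list of things; names that differ only in an ending like _2 or _b are one class to them, and where a whole thing is asked for, a point or a joint stands for the part that bears it (a point fixed in the world has none). Each returns a list of dicts, best first, with "score" (0 to 1); they miss things now and then, are a little off and sometimes report something else, mostly with a low value. They report only what shows in the picture. A call takes as long as a camera call.
- find_in(thing, camera): "xy" ([column, row] in pixels, amid what is visible of it).
The state is a dict: "clock": time; "q": joint angles; "qd": joint speeds; "joint_torque": joint torques, N m; "tool_pos": TCP position; "eef_rot": TCP orientation; "contact_force": force on the tool from outside, world axes, zero at the start; "moment": the same for the moment, N m; "opening": opening from 0.0 (shut) to 1.0 (fully open).
Only numpy, scipy, OpenCV 4.12 (cv2) and the standard library are available. Lean on these libraries where they do the work, as an engineer would, in place of code of your own. Each camera call takes 0.05 s, during which the arm holds its last target.

TASK

The stain in the yellow-capped bottle on the carousel has settled: lift the closed bottle out, turn it over so that its cap points well downwards to mix it, and set it down upright again in its pocket without dropping it. Have the carousel turned so that this bottle squarely faces the middle of the drip tray, and finish gripping the carousel's top handle with the turntable held still, so that I can unscrew the cap; do not let go. Leave the other bottles standing in their pockets and the other things on the bench where they are.

Things in the scene. Friction and masses are not known exactly. Their poses are not given: they have to be found in the camera images.
- bottle: The bottle wanted: closed round amber bottle with a YELLOW screw cap and label band (the four others have black caps), loose in a pocket of the turntable. 112 mm tall; straight body 46 mm in diameter up to 76 mm from the foot, then a shoulder, then a 33 mm cap from 90 to 112 mm. About 170 g (varies). Origin: centre of its underside; z runs up through the cap.
- turntable: Round wooden turntable, 284 mm in diameter, 13 mm thick, top face 40 mm above the bench, with a 13 mm post in its middle. Turns freely either way on ball bearings (drag about 0.04 N m) and stays where it is left. Carries five black cup-shaped pockets 72 degrees apart, 105 mm from the axis, each with a bottle in it. Origin: on the axis at the top face, z up; its axes turn with it.
- handle: Black bar handle on top of the post, fixed to the turntable, to turn and hold it by: 84 mm long, 18 mm wide, 26 mm tall, flat parallel sides, edges rounded by 6 mm. Origin: centre of the bar, on the turntable's axis, 190 mm above the bench (bar from 177 to 203 mm; bottle tops at 152 mm). x runs along the bar, y across it, z up.
- foot: Fixed black foot of the carousel, 244 mm in diameter, mostly under the turntable, with a shallow steel drip tray (64 mm deep, 150 mm wide, 18 mm high) fixed to its front, the tray's middle 188 mm from the axis. Origin: on the turntable's axis at bench height; -x points from the axis to the middle of the drip tray, the front of the carousel (roughly towards the robot).
- front (a point): Fixed point 105 mm from the turntable's axis in the direction of the middle of the drip tray, at the height of the turntable's top face (40 mm above the bench): the underside of a bottle that squarely faces the front has its centre here. Does not turn.
- pocket0 (a point): Centre of the floor of pocket 0 (where a standing bottle's underside centre is), level with the turntable's top face; turns with it. The pocket is a cup of 52 mm bore, 4 mm wall, rim 24 mm above its floor. Which pocket holds which bottle varies.
- pocket1 (a point): Centre of the floor of pocket 1 (where a standing bottle's underside centre is), level with the turntable's top face; turns with it. The pocket is a cup of 52 mm bore, 4 mm wall, rim 24 mm above its floor. Which pocket holds which bottle varies.
- pocket2 (a point): Centre of the floor of pocket 2 (where a standing bottle's underside centre is), level with the turntable's top face; turns with it. The pocket is a cup of 52 mm bore, 4 mm wall, rim 24 mm above its floor. Which pocket holds which bottle varies.
- pocket3 (a point): Centre of the floor of pocket 3 (where a standing bottle's underside centre is), level with the turntable's top face; turns with it. The pocket is a cup of 52 mm bore, 4 mm wall, rim 24 mm above its floor. Which pocket holds which bottle varies.
- pocket4 (a point): Centre of the floor of pocket 4 (where a standing bottle's underside centre is), level with the turntable's top face; turns with it. The pocket is a cup of 52 mm bore, 4 mm wall, rim 24 mm above its floor. Which pocket holds which bottle varies.
- bottle_red: Closed amber bottle, the same shape and size as the yellow-capped one, with a black cap and a red label; stands in a pocket of the turntable and is to be left there. Origin: centre of its underside, z up.
- bottle_blue: Closed amber bottle, the same shape and size as the yellow-capped one, with a black cap and a blue label; stands in a pocket of the turntable and is to be left there. Origin: centre of its underside, z up.
- bottle_white: Closed amber bottle, the same shape and size as the yellow-capped one, with a black cap and a white label; stands in a pocket of the turntable and is to be left there. Origin: centre of its underside, z up.
- bottle_green: Closed amber bottle, the same shape and size as the yellow-capped one, with a black cap and a green label; stands in a pocket of the turntable and is to be left there. Origin: centre of its underside, z up.
- tube: Leather-covered tube with brass collars, 62 mm in diameter and 255 mm long, lying in a plywood cradle on the left of the bench; not part of the job. Origin: at mid-length on the underside; x along the tube.
- tape: Roll of tan tape, 100 mm across and 24 mm high, lying flat on the right of the bench; not part of the job. Origin: centre of its underside.
- screwdriver: Screwdriver, 200 mm long, lying on the right of the bench; not part of the job. Origin: mid-length, at bench height; x runs along it to the tip.
- wax_tin: Round metal tin with a green band, 72 mm in diameter and 62 mm high, on the left of the bench nearer the robot; not part of the job. Origin: centre of its underside.

How it is judged:
On the way, in this order (a step that is already met when the one before it is completed fails the run):
1. the yellow-capped bottle is in the fingers, clear of the carousel and turned over, its cap pointing well downwards (turned more than 126 degrees from upright) (angle between bottle's own z axis and vertical above 2.2 rad and contact force between the fingers and bottle above 0.5 N and contact force between bottle and turntable below 0.1 N), for 0.3 s.
2. the yellow-capped bottle stands upright on the floor of a pocket, let go ((horizontal distance between bottle and pocket0 below 0.006 m or horizontal distance between bottle and pocket1 below 0.006 m or horizontal distance between bottle and pocket2 below 0.006 m or horizontal distance between bottle and pocket3 below 0.006 m or horizontal distance between bottle and pocket4 below 0.006 m) and z of bottle in the frame of turntable below 0.004 m and angle between bottle's own z axis and vertical below 0.1 rad and contact force between the fingers and bottle below 0.1 N), for 0.2 s.
At the end, for the whole second after the job is handed in: Bottle let go, upright (6 degrees) on the floor of a pocket (6 mm off centre at most) and within 16 mm of the front point; handle gripped in the fingers (over 5 N in all); turntable still (under 0.1 rad/s); the other four bottles upright in their pockets (all of step 2 and horizontal distance between bottle and front below 0.016 m and contact force between the fingers and handle above 5 N and angular speed of turntable below 0.1 rad/s and z of each of bottle_red, bottle_blue, bottle_white, bottle_green in the frame of turntable below 0.005 m and angle between each of bottle_red, bottle_blue, bottle_white, bottle_green's own z axis and vertical below 0.12 rad); the arm keeps its last pose, push and grip.
It fails at once if another bottle is lifted out of its pocket or tipped (raised over 15 mm or tilted over 0.3 rad) (z of any of bottle_red, bottle_blue, bottle_white, bottle_green in the frame of turntable above 0.015 m or angle between any of bottle_red, bottle_blue, bottle_white, bottle_green's own z axis and vertical above 0.3 rad).
It fails at once if the bottle is dropped: out of the fingers while its foot is more than 15 mm above the turntable (z of bottle in the frame of turntable above 0.015 m and contact force between the fingers and bottle below 0.05 N).
It fails at once if a bench thing (tube, tape roll, screwdriver or wax tin) is moved by more than 30 mm (distance of any of tube, tape, screwdriver, wax_tin from where it was at the start of the episode above 0.03 m).
It also fails if it takes over 72 s, if anything falls off the work surface, if the arm or the gripper's body presses on something with over 40 N, if the wrist force passes 120 N, or if a joint passes its speed limit or range.

## Working session

There is one attempt and no reset: what is moved stays moved. The work goes in short steps, Python scripts to look and compute and a shell command to move; the robot and the scene stay as the last step left them, time stands still between calls to the robot, and variables do not carry over. Pictures are saved under pics/ and viewed, and the job is handed in when it is done.

```bash
ls; mkdir -p pics
cat > h.py <<'E'
import numpy as np,cv2,json
from plant import get_state,snapshot,find_in,finish_job
from scipy.spatial.transform import Rotation as R
def shot(cam,name):
    s=snapshot(cam); cv2.imwrite('pics/'+name+'.png',s['color'][:,:,::-1]); return s
def pix(s,p):
    E=np.array(s['extrinsics']);r,_=cv2.Rodrigues(E[:3,:3])
    return cv2.projectPoints(np.array(p,float).reshape(-1,3),r,E[:3,3],np.array(s['intrinsics'],float),np.array(s['dist_coeffs'],float))[0].reshape(-1,2)
def ray(s,uv):
    E=np.array(s['extrinsics']);n=cv2.undistortPoints(np.array(uv,float).reshape(1,1,2),np.array(s['intrinsics'],float),np.array(s['dist_coeffs'],float)).ravel()
    d=E[:3,:3].T@np.array([n[0],n[1],1]);c=-E[:3,:3].T@E[:3,3];return c,d/np.linalg.norm(d)
def atz(s,uv,z):
    c,d=ray(s,uv);return c+d*(z-c[2])/d[2]
E
python3 - <<'E'
from h import *
np.set_printoptions(precision=4,suppress=True)
for c in('top','side'):
    s=shot(c,c+'0'); print(c,ray(s,[256,192]))
    for t,z in(('bottle',.1),('handle',.19),('turntable',.04),('foot',0.01),('bottle_red',.1),('bottle_blue',.1),('bottle_white',.1),('bottle_green',.1),('tube',.03),('wax_tin',.03),('tape',.02),('screwdriver',.02)):
        for f in find_in(t,c)[:2]: print(t,f['xy'],round(f['score'],2),atz(s,f['xy'],z))
st=get_state();print(st)
E
```

```text
pics
top (array([ 0.3284, -0.0015,  1.6173]), array([ 0.1509, -0.0074, -0.9885]))
bottle [306.7, 142.2] 0.68 [ 0.7176 -0.1779  0.1   ]
handle [290.2, 167.1] 0.45 [ 0.6194 -0.1157  0.19  ]
turntable [285.9, 172.4] 0.78 [ 0.6325 -0.113   0.04  ]
turntable [300.0, 224.3] 0.65 [ 0.4606 -0.1538  0.04  ]
foot [298.9, 228.6] 0.83 [ 0.4489 -0.1526  0.01  ]
foot [288.9, 164.2] 0.53 [ 0.6661 -0.126   0.01  ]
bottle_red [315.9, 183.7] 0.69 [ 0.5828 -0.2023  0.1   ]
bottle_blue [287.1, 174.3] 0.74 [ 0.6148 -0.1124  0.1   ]
bottle_blue [255.1, 176.3] 0.51 [ 0.6103 -0.0111  0.1   ]
bottle_white [315.5, 184.3] 0.68 [ 0.581  -0.2009  0.1   ]
bottle_white [284.7, 205.2] 0.59 [ 0.5164 -0.102   0.1   ]
tube [133.8, 191.6] 0.92 [0.5798 0.3891 0.03  ]
wax_tin [162.1, 263.8] 0.65 [0.3423 0.2942 0.03  ]
wax_tin [285.5, 205.5] 0.61 [ 0.5241 -0.1093  0.03  ]
tape [350.9, 187.8] 0.57 [ 0.5802 -0.3281  0.02  ]
tape [284.7, 173.8] 0.5 [ 0.6317 -0.1103  0.02  ]
screwdriver [366.7, 251.5] 0.66 [ 0.3696 -0.3694  0.02  ]
side (array([0.3786, 0.8518, 1.0996]), array([ 0.1132, -0.6603, -0.7424]))
bottle [217.6, 156.0
[... 799 characters left out ...]
.4, 152.6] 0.36 [ 0.3576 -0.3474  0.03  ]
tape [258.2, 147.0] 0.52 [ 0.5802 -0.3425  0.02  ]
tape [229.9, 195.5] 0.25 [ 0.6292 -0.0733  0.02  ]
screwdriver [314.0, 152.8] 0.77 [ 0.3626 -0.3563  0.02  ]
{'clock': 1.3, 'q': array([ 1.3518,  0.689 , -0.1946,  1.5653,  0.1573,  0.9025, -0.2151]), 'qd': array([ 0.0015, -0.0031, -0.0011,  0.0011,  0.0009,  0.0006,  0.0002]), 'joint_torque': array([ -0.0005, -52.7504,  -1.2671, -15.3748,  -0.0519,  -0.0007,
         0.    ]), 'tool_pos': array([ 0.1564, -0.6052,  0.2388]), 'eef_rot': array([0.992 , 0.1261, 0.    , 0.0001]), 'contact_force': array([ 0.2773, -0.2459, -0.3777]), 'moment': array([0.0595, 0.0134, 0.0099]), 'opening': 1.0061002043842788}
```

Run:
```python
import cv2
a=cv2.imread('pics/top0.png');cv2.imwrite('pics/top0c.png',cv2.resize(a[120:260,230:400],None,fx=4,fy=4,interpolation=cv2.INTER_CUBIC))
a=cv2.imread('pics/side0.png');cv2.imwrite('pics/side0c.png',cv2.resize(a[110:250,150:330],None,fx=4,fy=4,interpolation=cv2.INTER_CUBIC))
```

```text
(no output)
```

View pics/top0c.png

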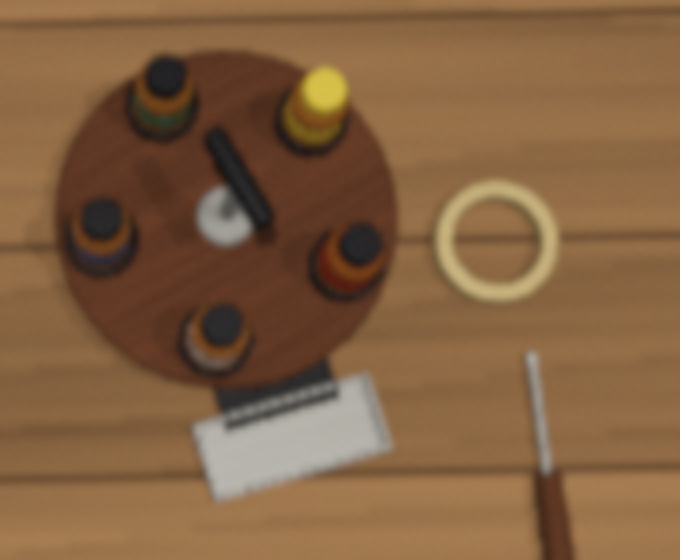

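View pics/side0c.png

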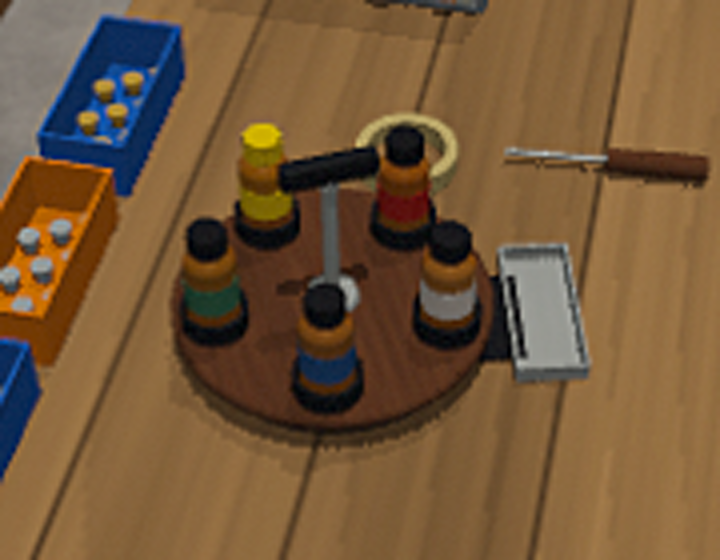

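View pics/top0.png

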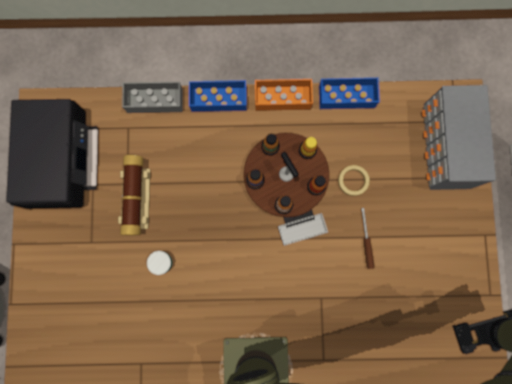

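```bash
cat > fit.py <<'E'
from h import *
from scipy.optimize import least_squares
np.set_printoptions(precision=4,suppress=True)
t=snapshot('top');s=snapshot('side')
u=lambda p,o:(np.array(p)+.5)/4-.5+np.array(o)
T=[u(p,(230,120)) for p in[(325,90),(361,244),(222,325),(102,218),(167,75)]]
S=[u(p,(150,110)) for p in[(262,136),(405,138),(450,234),(325,295),(208,229)]]
H=[u(p,(230,120)) for p in[(214,132),(263,222)]]; HS=[u(p,(150,110)) for p in[(284,172),(377,156)]]
def pts(x):
    a=x[2]-np.arange(5)*2*np.pi/5
    return np.c_[x[0]+.105*np.cos(a),x[1]+.105*np.sin(a),np.full(5,.152)]
def f(x): return np.r_[(pix(t,pts(x))-T).ravel(),(pix(s,pts(x))-S).ravel()]
r=least_squares(f,[.62,-.11,-.7]);print(r.x,np.degrees(r.x[2]),f(r.x).reshape(-1,2))
def h(x):
    d=.040*np.array([np.cos(x),np.sin(x),0]).ravel() if 0 else .040*np.array([np.cos(x[0]),np.sin(x[0]),0])
    c=np.array([*r.x[:2],.2]);p=[c+d,c-d];return np.r_[(pix(t,p)-H).ravel(),(pix(s,p)-HS[:]).ravel()]
q=least_squares(h,[.4]);print('handle',np.degrees(q.x),h(q.x))
C=[atz(t,u(p,(230,120)),.018) for p in[(193,425),(370,373),(392,450),(215,500)]]
m=np.mean(C,0);d=m[:2]-r.x[:2];print('tray',C,m,np.linalg.norm(d),np.degrees(np.arctan2(d[1],d[0])))
e=C[1]-C[0]+C[2]-C[3];print('tray dir from edge',np.degrees(np.arctan2(e[1],e[0]))-90)
E
python3 fit.py
```

```text
[ 0.6274 -0.113  -0.751 ] -43.027714156771886 [[-0.024   0.0517]
 [ 0.0931  0.1449]
 [-0.0449  0.0123]
 [-0.3447  0.0207]
 [-0.3933 -0.1823]
 [ 0.1747 -0.4586]
 [ 0.1619 -0.4513]
 [ 0.2826 -0.4061]
 [-0.0296  0.1144]
 [-0.4463 -0.0224]]
handle [26.6571] [-0.058  -0.4858  0.5117  0.4322 -0.9037 -0.9205 -0.0236 -1.0888]
tray [array([ 0.4586, -0.0831,  0.018 ]), array([ 0.4988, -0.23  ,  0.018 ]), array([ 0.435 , -0.2455,  0.018 ]), array([ 0.3969, -0.0995,  0.018 ])] [ 0.4473 -0.1645  0.018 ] 0.1872646411858451 -164.01686301982156
tray dir from edge -165.03884044331153
```

Top view: yellow cap at about (311,142), handle at (290,164), tray centre at about (303,229). The side view agrees. The axis is at (0.627,-0.113), the yellow bottle at -43° and the front at -164.5°, so I'll turn the carousel by about -121.5° first. Next is a row planner helper.

```bash
cat > plan.py <<'E'
from h import *
np.set_printoptions(precision=3,suppress=True)
def tool(dir_y_deg=None):
    a=np.radians(dir_y_deg); y=np.array([np.cos(a),np.sin(a),0]);z=np.array([0,0,-1.]);return R.from_matrix(np.c_[np.cross(y,z),y,z])
def plan(pos,Rt=None,w=None,vmax=40,wmax=6.9,n=None,show=5,pivot=None,lt=0):
    st=get_state();p=np.array(st['tool_pos']);r=R.from_quat(st['eef_rot']);pos=np.array(pos,float)
    if w is None: w=(Rt*r.inv()).as_rotvec()     # world rotvec
    w=np.array(w,float)
    N=n or int(max(np.ceil(1000*np.linalg.norm(pos-p)/vmax),np.ceil(np.degrees(np.linalg.norm(w))/wmax),1))
    out=[];rr=r;pp=p
    for i in range(1,N+1):
        rn=R.from_rotvec(w*i/N)*r;pn=p+(pos-p)*i/N
        out.append(np.r_[rr.inv().apply(pn-pp)*1000,np.degrees((rr.inv()*rn).as_rotvec())]);rr,pp=rn,pn
    print('rows needed',N)
    for o in out[:show]: print(','.join('%g'%round(v,1) for v in o))
def st():
    s=get_state();m=R.from_quat(s['eef_rot']).as_matrix()
    print('t%.2f'%s['clock'],'p',np.array(s['tool_pos']),'z',m[:,2],'y',m[:,1],'yaw_y %.1f'%np.degrees(np.arctan2(m[1,1],m[0,1])),'\nq',np.array(s['q']),'F',np.array(s['contact_force']),'op',round(s['opening'],3))
    json.dump([list(map(float,s['q'])),list(map(float,s['tool_pos'])),list(map(float,s['eef_rot']))],open('log.jsonl','a'));open('log.jsonl','a').write('\n')
E
python3 - <<'E'
from plan import *
st()
plan([.50,-.30,.29],w=[0,0,np.radians(96)])
E
```

```text
t1.40 p [ 0.156 -0.605  0.239] z [ 0. -0. -1.] y [ 0.25  -0.968  0.   ] yaw_y -75.5 
q [ 1.352  0.689 -0.195  1.565  0.157  0.903 -0.215] F [-0.477 -0.185  0.233] op 0.998
rows needed 14
29.2,-15,-3.7,0,0,-6.9
30.8,-11.4,-3.7,0,0,-6.9
31.9,-7.6,-3.7,0,0,-6.9
32.6,-3.7,-3.7,0,0,-6.9
32.8,0.2,-3.7,0,0,-6.9
```

```bash
python3 -m creep '[29,-15,-4,0,0,-7, 31,-11,-4,0,0,-7, 32,-8,-4,0,0,-7, 32,-4,-4,0,0,-7, 33,0,-4,0,0,-7]'
python3 - <<'E'
from plan import *
st()
plan([.50,-.30,.29],w=[0,0,np.radians(68)])
E
```

```text
clock: 1.82
tool_pos: [0.2717, -0.4982, 0.2572]
eef_rot: [0.907, 0.42, -0.004, 0.001]
contact_force: [-0.6, 0.1, -0.1]
opening: 0.997
t1.82 p [ 0.272 -0.498  0.257] z [-0.007 -0.005 -1.   ] y [ 0.763 -0.647 -0.002] yaw_y -40.3 
q [ 1.203  0.603 -0.364  1.716  0.279  0.873  0.014] F [-0.592  0.066 -0.092] op 0.997
rows needed 10
29.9,4.6,-3.6,-0.1,-0,-6.8
29.1,8.1,-3.6,-0.1,-0,-6.8
27.9,11.5,-3.6,-0.1,-0,-6.8
26.4,14.7,-3.5,-0.1,-0,-6.8
24.5,17.7,-3.5,-0.1,-0,-6.8
```

```bash
python3 -m creep '[30,5,-4,0,0,-7, 29,8,-4,0,0,-7, 28,12,-4,0,0,-7, 26,15,-4,0,0,-7, 24,18,-4,0,0,-7]'
python3 - <<'E'
from plan import *
st()
a=np.radians(116.7)
plan([.627,-.113,.27],Rt=tool(116.7),vmax=30)
E
```

```text
clock: 2.23
tool_pos: [0.3907, -0.3932, 0.2778]
eef_rot: [0.734, 0.679, -0.005, 0.0]
contact_force: [0.1, 1.0, 0.2]
opening: 1.0
t2.23 p [ 0.391 -0.393  0.278] z [-0.007 -0.007 -1.   ] y [ 0.997 -0.078 -0.006] yaw_y -4.4 
q [ 1.028  0.586 -0.545  1.722  0.376  0.94   0.253] F [0.144 1.006 0.226] op 1.0
rows needed 18
16.5,11.9,0.2,-0,-0,-6.7
15,13.7,0.2,-0,-0,-6.7
13.3,15.4,0.2,-0,-0,-6.7
11.4,16.9,0.3,-0,-0,-6.7
9.4,18.1,0.3,-0,-0,-6.7
```

```bash
python3 -m creep '[17,12,0,0,0,-6.9, 15,14,0,0,0,-6.9, 13,15,0,0,0,-6.9, 11,17,0,0,0,-6.9, 9,18,0,0,0,-6.9]'
python3 - <<'E'
from plan import *
st()
plan([.627,-.113,.27],Rt=tool(116.7),vmax=30)
E
```

```text
clock: 2.65
tool_pos: [0.4624, -0.3091, 0.2793]
eef_rot: [0.49, 0.872, -0.005, 0.002]
contact_force: [-0.2, 0.1, -0.5]
opening: 1.0
t2.65 p [ 0.462 -0.309  0.279] z [-0.001 -0.01  -1.   ] y [ 0.854  0.52  -0.006] yaw_y 31.4 
q [ 0.923  0.62  -0.715  1.713  0.485  0.989  0.574] F [-0.235  0.108 -0.516] op 1.0
rows needed 13
6.3,18.7,0.6,-0,0,-6.6
4.1,19.3,0.6,-0,0,-6.6
1.9,19.6,0.6,-0,0,-6.6
-0.4,19.7,0.6,-0,0,-6.6
-2.6,19.5,0.6,-0,0,-6.6
```

```bash
python3 -m creep '[7,19,0.6,0,0,-6.9, 4,20,0.6,0,0,-6.9, 2,20,0.6,0,0,-6.9, 0,20,0.6,0,0,-6.9, -3,20,0.6,0,0,-6.9]'
python3 - <<'E'
from plan import *
st()
plan([.627,-.113,.27],Rt=tool(116.7),vmax=30)
E
```

```text
clock: 3.07
tool_pos: [0.5282, -0.2272, 0.276]
eef_rot: [0.198, 0.98, -0.006, 0.001]
contact_force: [0.4, 0.8, 0.2]
opening: 0.998
t3.07 p [ 0.528 -0.227  0.276] z [-0.001 -0.012 -1.   ] y [ 0.388  0.921 -0.011] yaw_y 67.2 
q [ 0.804  0.692 -0.866  1.659  0.6    1.074  0.924] F [0.436 0.817 0.154] op 0.998
rows needed 8
-5.8,18,0.6,-0.1,-0,-6.2
-7.7,17.2,0.6,-0.1,-0,-6.2
-9.6,16.3,0.6,-0.1,-0,-6.2
-11.3,15.2,0.7,-0.1,-0,-6.2
-12.8,13.9,0.7,-0.1,-0,-6.2
```

```bash
python3 -m creep '[-6,18,0.6,0,0,-6.2, -8,17,0.6,0,0,-6.2, -10,16,0.6,0,0,-6.2, -11,15,0.6,0,0,-6.2, -13,14,0.6,0,0,-6.2]'
python3 - <<'E'
from plan import *
st()
plan([.627,-.113,.25],Rt=tool(116.7),vmax=30)
s=shot('top','top1')
a=cv2.imread('pics/top1.png');cv2.imwrite('pics/top1c.png',cv2.resize(a[100:260,220:400],None,fx=4,fy=4,interpolation=cv2.INTER_CUBIC))
E
```

```text
clock: 3.48
tool_pos: [0.5925, -0.1532, 0.2719]
eef_rot: [-0.084, 0.996, -0.007, -0.001]
contact_force: [-0.6, -0.0, 0.1]
opening: 1.001
t3.48 p [ 0.592 -0.153  0.272] z [-0.001 -0.014 -1.   ] y [-0.168  0.986 -0.013] yaw_y 99.7 
q [ 0.672  0.789 -0.982  1.548  0.704  1.19   1.292] F [-0.557 -0.025  0.12 ] op 1.001
rows needed 3
-13.6,11.4,7.1,-0.2,-0.1,-5.7
-14.7,9.9,7.2,-0.2,-0.1,-5.7
-15.6,8.4,7.2,-0.2,-0.1,-5.7
```

View pics/top1c.png

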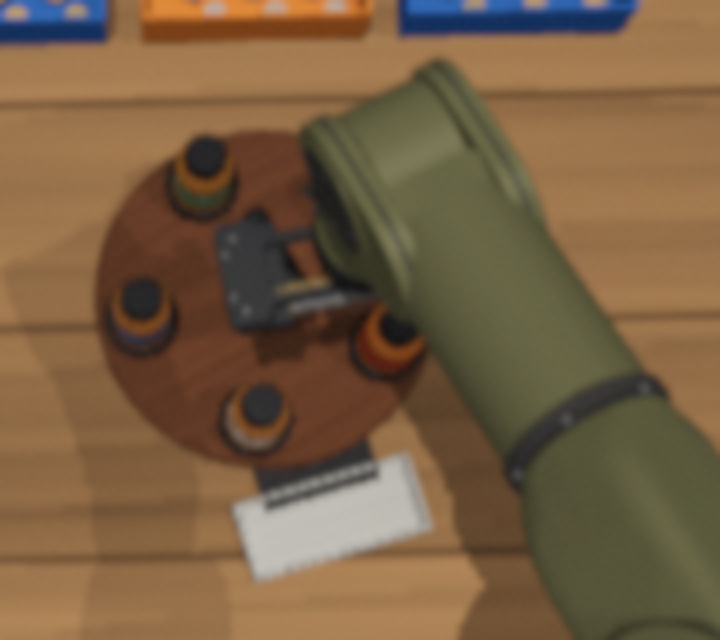

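The arm is over the carousel and all the bottles still stand. The gripper is just short of the handle, seen at crop (260,270).

```bash
python3 -m creep '[-14,11,7,0,0,-5.7, -15,10,7,0,0,-5.7, -16,8,7,0,0,-5.7, 0,0,0,0,0,0]'
python3 - <<'E'
from plan import *
st()
plan([.627,-.113,.172],Rt=tool(116.7),vmax=25)
shot('side','side1')
E
```

```text
clock: 3.87
tool_pos: [0.6318, -0.1073, 0.2498]
eef_rot: [-0.24, 0.971, -0.005, -0.0]
contact_force: [-0.9, 0.7, -0.1]
opening: 1.001
t3.87 p [ 0.632 -0.107  0.25 ] z [ 0.002 -0.01  -1.   ] y [-0.467  0.884 -0.01 ] yaw_y 117.8 
q [ 0.584  0.871 -1.027  1.482  0.78   1.23   1.504] F [-0.924  0.68  -0.122] op 1.001
rows needed 4
1.7,-0.5,19.5,-0.1,-0,0.3
1.7,-0.6,19.5,-0.1,-0,0.3
1.7,-0.6,19.4,-0.1,-0,0.3
1.7,-0.7,19.4,-0.1,-0,0.3
```

View pics/side1.png

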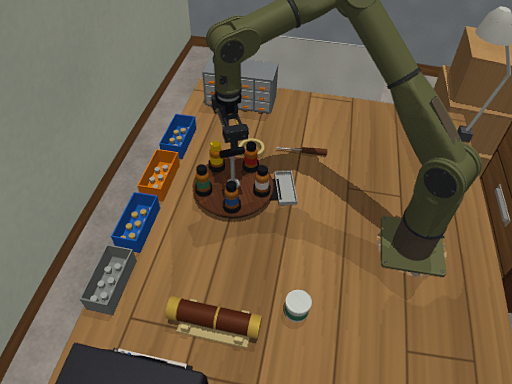

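The gripper is open directly over the handle at (235,152), clear of the bottles. Descending.

```bash
python3 -m creep '[2,-1,20,0,0,0, 2,-1,20,0,0,0, 2,-1,19,0,0,0, 1,0,17,0,0,0, 0,0,0,0,0,0]'
python3 - <<'E'
from plan import *
st()
plan([.627,-.113,.172],Rt=tool(116.7),vmax=25)
E
```

```text
clock: 4.33
tool_pos: [0.6249, -0.1236, 0.1746]
eef_rot: [-0.226, 0.974, -0.009, -0.0]
contact_force: [-0.5, -0.1, 0.1]
opening: 0.998
t4.33 p [ 0.625 -0.124  0.175] z [ 0.004 -0.018 -1.   ] y [-0.441  0.897 -0.018] yaw_y 116.2 
q [ 0.591  0.943 -0.967  1.574  0.869  1.098  1.421] F [-0.492 -0.146  0.093] op 0.998
rows needed 1
-6.6,8.7,2.4,-1,-0.3,-0.5
```

```bash
python3 -m creep '[-6,9,2,-1,0,0, 0,0,0,0,0,0]'
python3 - <<'E'
from plan import *
st()
plan([.627,-.113,.172],Rt=tool(116.7),vmax=25)
E
python3 -m creep '[0,0,0,0,0,0, 0,0,0,0,0,0, 0,0,0,0,0,0, 0,0,0,0,0,0]' 5 25;  python3 - <<'E'
from plan import *
st()
E
```

```text
clock: 4.5
tool_pos: [0.6256, -0.1148, 0.1733]
eef_rot: [-0.223, 0.975, -0.001, -0.003]
contact_force: [-0.4, 1.4, -0.5]
opening: 1.003
t4.50 p [ 0.626 -0.115  0.173] z [-0.005 -0.003 -1.   ] y [-0.435  0.901 -0.001] yaw_y 115.8 
q [ 0.584  0.951 -0.973  1.565  0.855  1.104  1.416] F [-0.417  1.378 -0.48 ] op 1.003
rows needed 1
-2.1,1,1.3,-0,-0.3,-0.9
clock: 4.83
tool_pos: [0.6276, -0.1148, 0.1775]
eef_rot: [-0.221, 0.975, -0.002, -0.0]
contact_force: [0.2, -0.0, 0.7]
opening: 0.723
t4.83 p [ 0.628 -0.115  0.177] z [ 0.001 -0.003 -1.   ] y [-0.432  0.902 -0.003] yaw_y 115.6 
q [ 0.584  0.946 -0.975  1.562  0.853  1.106  1.415] F [ 0.174 -0.032  0.694] op 0.723
```

```bash
python3 -m creep '[0,0,4,0,0,0, 0,0,0,0,0,0, 0,0,0,0,0,0, 0,0,0,0,0,0, 0,0,0,0,0,0]';python3 -m creep '[0,0,0,0,0,0, 0,0,0,0,0,0, 0,0,0,0,0,0, 0,0,0,0,0,0]';  python3 - <<'E'
from plan import *
st()
E
```

```text
clock: 5.25
tool_pos: [0.6282, -0.1145, 0.1741]
eef_rot: [-0.221, 0.975, -0.002, 0.001]
contact_force: [-0.2, -0.0, 0.1]
opening: 0.34
clock: 5.58
tool_pos: [0.6272, -0.1129, 0.174]
eef_rot: [-0.222, 0.975, -0.001, 0.0]
contact_force: [-0.2, 0.4, -0.3]
opening: 0.201
t5.58 p [ 0.627 -0.113  0.174] z [ 0.    -0.001 -1.   ] y [-0.433  0.901 -0.002] yaw_y 115.7 
q [ 0.582  0.949 -0.973  1.566  0.857  1.099  1.411] F [-0.181  0.35  -0.296] op 0.201
```

Gripped (opening 17.7 mm, the bar's width). Turning.

```bash
python3 -m creep '[0,0,0,0,0,4, 0,0,0,0,0,6, 0,0,0,0,0,6, 0,0,0,0,0,6, 0,0,0,0,0,6]';  python3 -m creep '[0,0,0,0,0,6, 0,0,0,0,0,6, 0,0,0,0,0,6, 0,0,0,0,0,6, 0,0,0,0,0,6]'
python3 - <<'E'
from plan import *
st()
plan([.627,-.113,.174],Rt=tool(-5.8),vmax=25)
E
```

```text
clock: 6.0
tool_pos: [0.6272, -0.1127, 0.174]
eef_rot: [0.029, 1.0, -0.0, 0.0]
contact_force: [-0.4, 0.9, -0.3]
opening: 0.206
clock: 6.42
tool_pos: [0.6273, -0.1125, 0.174]
eef_rot: [0.299, 0.954, 0.0, 0.001]
contact_force: [-1.6, 1.2, -0.8]
opening: 0.199
t6.42 p [ 0.627 -0.113  0.174] z [ 0.001 -0.    -1.   ] y [0.571 0.821 0.   ] yaw_y 55.2 
q [ 0.483  0.87  -0.732  1.572  0.672  0.964  0.496] F [-1.555  1.226 -0.846] op 0.199
rows needed 9
-0,-0.1,0,0,0,6.8
-0,-0.1,0,0,0,6.8
-0,-0.1,0,0,0,6.8
-0,-0.1,0,0,0,6.8
-0,-0.1,0,0,0,6.8
```

```bash
python3 -m creep '[0,0,0,0,0,6, 0,0,0,0,0,6, 0,0,0,0,0,6, 0,0,0,0,0,6, 0,0,0,0,0,6]';  python3 -m creep '[0,0,0,0,0,6, 0,0,0,0,0,6, 0,0,0,0,0,6, 0,0,0,0,0,6, 0,0,0,0,0,4]'; python3 -m creep '[0,0,0,0,0,2, 0,0,0,0,0,0]'
python3 - <<'E'
from plan import *
st()
for c in('top','side'):
    shot(c,c+'2')
a=cv2.imread('pics/top2.png');cv2.imwrite('pics/top2c.png',cv2.resize(a[120:260,230:400],None,fx=4,fy=4,interpolation=cv2.INTER_CUBIC))
a=cv2.imread('pics/side2.png');cv2.imwrite('pics/side2c.png',cv2.resize(a[110:250,150:330],None,fx=4,fy=4,interpolation=cv2.INTER_CUBIC))
plan([.627,-.113,.174],Rt=tool(-5.8),vmax=25)
E
```

```text
clock: 6.83
tool_pos: [0.6274, -0.1124, 0.174]
eef_rot: [0.547, 0.837, 0.0, 0.001]
contact_force: [-0.7, 0.8, -0.9]
opening: 0.199
clock: 7.25
tool_pos: [0.6276, -0.1124, 0.174]
eef_rot: [0.742, 0.671, 0.001, 0.001]
contact_force: [-0.4, 0.6, -0.4]
opening: 0.202
clock: 7.42
tool_pos: [0.6276, -0.1124, 0.174]
eef_rot: [0.755, 0.656, 0.0, 0.001]
contact_force: [-1.2, -0.3, 0.1]
opening: 0.199
t7.42 p [ 0.628 -0.112  0.174] z [ 0.002 -0.002 -1.   ] y [ 0.99  -0.139  0.002] yaw_y -8.0 
q [ 0.342  0.808 -0.443  1.581  0.428  0.848 -0.408] F [-1.186 -0.259  0.088] op 0.199
rows needed 1
-0.7,-0.5,0,0.1,0.1,-2
```

View pics/top2c.png

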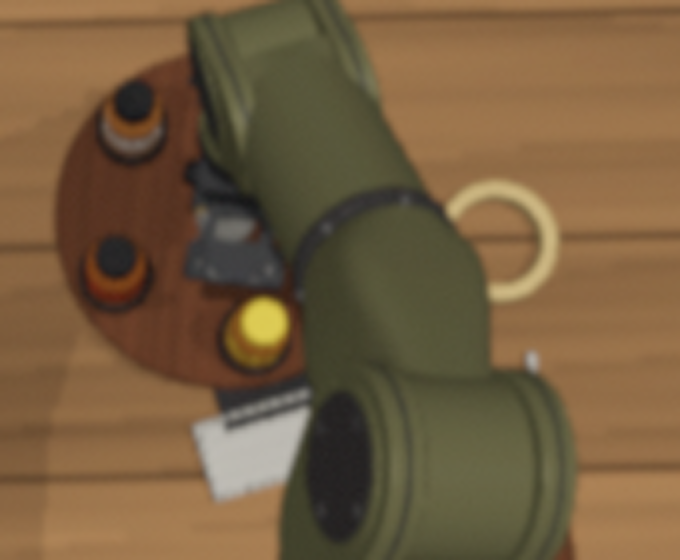

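View pics/side2c.png

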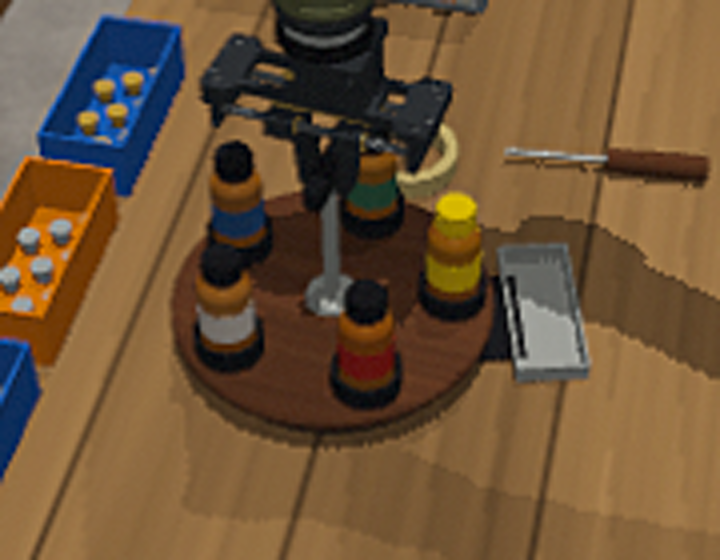

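```bash
cat > fit2.py <<'E'
from h import *
from scipy.optimize import least_squares
np.set_printoptions(precision=4,suppress=True)
def fit(Tp,Sp,t,s,axis=None):
    u=lambda p,o:(np.array(p)+.5)/4-.5+np.array(o)
    def pt(x,k):
        a=x[2]-k*2*np.pi/5; return [x[0]+.105*np.cos(a),x[1]+.105*np.sin(a),.152]
    def f(x):
        if axis is not None: x=[*axis,x[0]]
        return np.concatenate([pix(t,pt(x,k))[0]-u(p,(230,120)) for k,p in Tp.items()]+[pix(s,pt(x,k))[0]-u(p,(150,110)) for k,p in Sp.items()])
    r=least_squares(f,[.627,-.113,-2.87] if axis is None else [-2.87])
    print(r.x,np.degrees(r.x[-1]),f(r.x).reshape(-1,2))
E
python3 - <<'E'
from fit2 import *
t=snapshot('top');s=snapshot('side')
T={0:(265,322),2:(134,103),1:(117,258)};S={0:(457,204),2:(220,262),1:(365,297),3:(234,158)}
fit(T,S,t,s);fit(T,S,t,s,(.6274,-.113))
E
```

```text
[ 0.6273 -0.1112 -2.9394] -168.4128024605436 [[-0.208   0.1247]
 [-1.2153 -0.3486]
 [-0.6198  0.244 ]
 [-0.1095  0.3729]
 [ 0.3981 -1.2241]
 [ 0.5659 -1.0963]
 [-0.4317 -1.021 ]]
[-2.9421] -168.56788467390024 [[ 0.3093  0.1119]
 [-0.5557 -0.4485]
 [-0.0619  0.1321]
 [-0.0276  0.0528]
 [ 0.4884 -1.6796]
 [ 0.5851 -1.497 ]
 [-0.2509 -1.4229]]
```

The bottles all stand, and yellow is now at about -167°. I'll correct by +2.5°, then release. Meanwhile I'll fit the arm's kinematics from the logged poses to plan the horizontal grasp.

```bash
python3 -m creep '[0,0,0,0,0,-2.5, 0,0,0,0,0,0, 0,0,0,0,0,0]'
python3 - <<'E'
from plan import *
st()
E
cat > fk.py <<'E'
import json,itertools,numpy as np
from scipy.optimize import least_squares
from scipy.spatial.transform import Rotation as R
D=[json.loads(l) for l in open('log.jsonl')]
def FK(q,sg,L,off):
    a=np.array(sg)*np.array(q)+np.array(off)
    r=R.from_euler('z',a[0]);p=np.array([0,0,L[0]]);r=r*R.from_euler('y',a[1])*R.from_euler('z',a[2]);
    p=p+r.apply([L[4],L[5],L[1]]);r=r*R.from_euler('y',a[3])*R.from_euler('z',a[4]);
    p=p+r.apply([L[6],L[7],L[2]]);r=r*R.from_euler('y',a[5]);p=p+r.apply([L[8],L[9],0]);r=r*R.from_euler('z',a[6]);p=p+r.apply([0,0,L[3]]);return p,r
if __name__=='__main__':
    best=[]
    for s1,s3,s5,s7 in itertools.product([-1,1],repeat=4):
        sg=[s1,1,s3,1,s5,1,s7]
        def f(x,o=0):
            res=[]
            off=[x[10],0,0,0,0,0,x[11]]
            for q,p,Q in D:
                pp,r=FK(q,sg,x[:10],off);res+=list((pp-p)*3)+list((r.inv()*R.from_quat(Q)).as_rotvec())
            return np.r_[res,x[4:10]*.01]
        for o in itertools.product([0],[0,np.pi/2,-np.pi/2,np.pi]):
            r=least_squares(f,[.33,.4,.4,.25]+[0]*6+list(o));best.append((r.cost,sg,r.x))
    best.sort(key=lambda b:b[0])
    for b in best[:3]: print(b[0],b[1],np.round(b[2],4))
    json.dump([best[0][1],list(best[0][2])],open('fk.json','w'))
E
python3 fk.py; wc -l log.jsonl
```

```text
clock: 7.87
tool_pos: [0.6276, -0.1124, 0.174]
eef_rot: [0.739, 0.674, 0.001, 0.001]
contact_force: [-0.1, 0.4, -0.3]
opening: 0.203
t7.87 p [ 0.628 -0.112  0.174] z [ 0.002 -0.    -1.   ] y [ 0.996 -0.092  0.002] yaw_y -5.3 
q [ 0.35   0.811 -0.458  1.58   0.44   0.852 -0.369] F [-0.11   0.385 -0.304] op 0.203
0.00014176190750629636 [-1, 1, -1, 1, -1, 1, -1] [ 3.6300e-01  5.5580e-01  3.4930e-01  3.4540e-01 -4.3000e-03 -3.6000e-02
 -1.5300e-02  2.7000e-03  7.5000e-03  2.7000e-03 -2.7300e-02 -4.7397e+00]
0.00014176190750729722 [-1, 1, -1, 1, -1, 1, -1] [ 0.363   0.5558  0.3493  0.3454 -0.0043 -0.036  -0.0153  0.0027  0.0075
  0.0027 -0.0273  1.5435]
0.00014176190750735698 [-1, 1, -1, 1, -1, 1, -1] [ 0.363   0.5558  0.3493  0.3454 -0.0043 -0.036  -0.0153  0.0027  0.0075
  0.0027 -0.0273  1.5435]
14 log.jsonl
```

```bash
python3 -m creep '[0,0,0,0,0,0, 0,0,0,0,0,0, 0,0,0,0,0,0, 0,0,0,0,0,0, 0,0,0,0,0,0]' 68 25; python3 -m creep '[0,0,-10,0,0,0, 0,0,-20,0,0,0, 0,0,-25,0,0,0, 0,0,-25,0,0,0, 0,0,0,0,0,0]'
python3 - <<'E'
from plan import *
st()
plan([.526,-.140,.25],Rt=tool(-75),vmax=25)
E
```

```text
clock: 8.28
tool_pos: [0.6282, -0.113, 0.1742]
eef_rot: [0.74, 0.673, 0.001, 0.002]
contact_force: [-0.3, -0.4, 0.4]
opening: 0.556
clock: 8.7
tool_pos: [0.6271, -0.1125, 0.2583]
eef_rot: [0.739, 0.673, 0.0, 0.0]
contact_force: [1.5, -0.7, 0.8]
opening: 0.772
t8.70 p [ 0.627 -0.113  0.258] z [ 0.  0. -1.] y [ 0.996 -0.093  0.   ] yaw_y -5.3 
q [ 0.37   0.718 -0.499  1.494  0.377  1.026 -0.315] F [ 1.489 -0.746  0.829] op 0.772
rows needed 11
-3.3,-8.9,0.7,0,-0,6.3
-4.3,-8.5,0.7,0,-0,6.3
-5.2,-8,0.7,0,-0,6.3
-6.1,-7.3,0.7,0,-0,6.3
-6.8,-6.6,0.7,0,-0,6.3
```

```bash
python3 -m creep '[-3,-9,1,0,0,6.3, -4,-8,1,0,0,6.3, -5,-8,1,0,0,6.3, -6,-7,0,0,0,6.3, -7,-7,0,0,0,6.3]'; python3 -m creep '[-8,-6,0,0,0,6.3, -8,-5,0,0,0,6.3, -9,-4,0,0,0,6.3]';python3 - <<'E'
from plan import *
st()
plan([.526,-.140,.25],Rt=tool(-75),vmax=25)
E
```

```text
clock: 9.12
tool_pos: [0.5831, -0.1228, 0.259]
eef_rot: [0.899, 0.438, 0.005, 0.001]
contact_force: [-0.7, 0.4, -0.4]
opening: 0.769
clock: 9.37
tool_pos: [0.5531, -0.13, 0.2595]
eef_rot: [0.961, 0.276, 0.005, 0.0]
contact_force: [-0.5, 1.3, -0.2]
opening: 0.772
t9.37 p [ 0.553 -0.13   0.259] z [ 0.01   0.003 -1.   ] y [ 0.531 -0.848  0.003] yaw_y -58.0 
q [ 0.306  0.588 -0.256  1.723  0.184  0.844 -1.041] F [-0.477  1.329 -0.184] op 0.772
rows needed 3
-9.5,-2,3.1,0,-0.2,5.7
-9.6,-1,3.1,0,-0.2,5.7
-9.6,-0.1,3.1,0,-0.2,5.7
```

```bash
python3 -m creep '[-9,-2,3,0,0,5.7, -9,-1,3,0,-0.3,5.5, -9,0,3,0,-0.3,5.5, 0,0,0,0,0,0]';python3 - <<'E'
from plan import *
st()
for c in('top','side'):
    shot(c,c+'3')
a=cv2.imread('pics/top3.png');cv2.imwrite('pics/top3c.png',cv2.resize(a[120:260,230:400],None,fx=4,fy=4,interpolation=cv2.INTER_CUBIC))
a=cv2.imread('pics/side3.png');cv2.imwrite('pics/side3c.png',cv2.resize(a[110:250,150:330],None,fx=4,fy=4,interpolation=cv2.INTER_CUBIC))
plan([.526,-.140,.22],Rt=tool(-75),vmax=25)
E
```

```text
clock: 9.7
tool_pos: [0.5241, -0.1399, 0.2512]
eef_rot: [0.992, 0.124, -0.0, 0.001]
contact_force: [-1.5, -0.5, 1.3]
opening: 0.77
t9.70 p [ 0.524 -0.14   0.251] z [-0.    -0.002 -1.   ] y [ 0.246 -0.969  0.002] yaw_y -75.8 
q [ 0.275  0.563 -0.161  1.802  0.124  0.786 -1.272] F [-1.5   -0.483  1.279] op 0.77
rows needed 2
-0.3,0.4,15.9,0,-0.1,-0.2
-0.3,0.4,15.9,0,-0.1,-0.2
```

View pics/top3c.png

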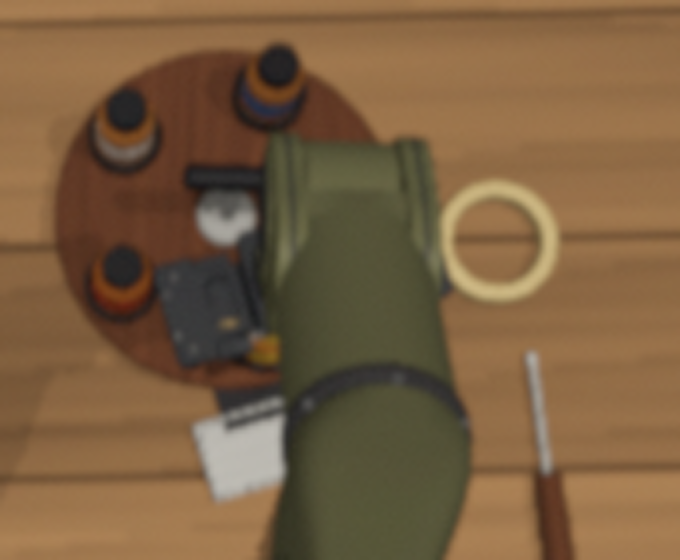

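View pics/side3c.png

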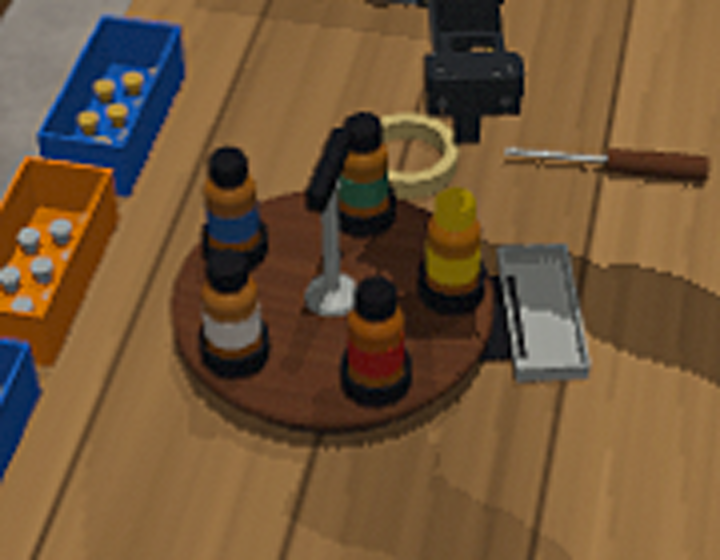

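Run:
```python
from fit2 import *
t=snapshot('top');s=snapshot('side')
T={3:(279,64),2:(127,110),1:(123,268)};S={0:(456,203),3:(229,161),2:(226,267),1:(376,296),4:(364,129)}
fit(T,S,t,s);fit(T,S,t,s,(.6274,-.113))
c=.6274-.105*np.cos(np.radians(17)),-.113-.105*np.sin(np.radians(17)),.152;print(c,pix(s,[c])[0]*4-np.array([600,440]))
```

```text
[ 0.6262 -0.1104 -2.8791] -164.9581051756748 [[-0.6319  0.4221]
 [-1.0117 -0.1962]
 [-1.2467 -0.1614]
 [ 0.3274 -0.4902]
 [-0.0822 -0.5531]
 [ 0.2623 -1.1325]
 [ 0.01   -1.1012]
 [ 0.1462 -1.067 ]]
[-2.8727] -164.59356207282164 [[-0.0027 -0.0355]
 [-0.3043 -0.4173]
 [-0.2735 -0.3798]
 [ 0.1027 -1.2092]
 [-0.3241 -0.9948]
 [ 0.2503 -1.6421]
 [ 0.0181 -1.8023]
 [-0.2066 -1.6288]]
(np.float64(0.5269880006238812), np.float64(-0.14369902899588735), 0.152) [454.5501 194.2551]
```

Bottle at about (.526,-.140), now facing the front. Red, white, blue and green all still stand. Descending.

```bash
python3 -m creep '[-1,0,25,0,0,0, -1,0,25,0,0,0, -1,0,25,0,0,0, -1,0,25,0,0,0, 0,0,0,0,0,0]';python3 - <<'E'
from plan import *
st()
plan([.526,-.140,.097],Rt=tool(-75),vmax=25)
E
```

```text
clock: 10.32
tool_pos: [0.5312, -0.1384, 0.1514]
eef_rot: [0.991, 0.133, 0.009, 0.001]
contact_force: [-0.5, -0.2, 0.1]
opening: 0.771
t10.32 p [ 0.531 -0.138  0.151] z [ 0.018  0.001 -1.   ] y [ 0.263 -0.965  0.004] yaw_y -74.8 
q [ 0.256  0.709 -0.137  1.897  0.171  0.529 -1.3  ] F [-0.526 -0.223  0.051] op 0.771
rows needed 3
-2.1,-0,18.1,0.1,-0.3,0.1
-2,0,18.1,0.1,-0.3,0.1
-1.9,0,18.1,0.1,-0.3,0.1
```

```bash
python3 -m creep '[-5,0,0,0,-1,0, 0,0,18,0,0,0, 0,0,18,0,0,0, 0,0,16,0,0,0, 0,0,0,0,0,0]';python3 - <<'E'
from plan import *
st()
plan([.526,-.140,.097],Rt=tool(-75),vmax=25)
E
```

```text
clock: 10.73
tool_pos: [0.5317, -0.1399, 0.1032]
eef_rot: [0.991, 0.135, 0.003, 0.003]
contact_force: [-0.6, -0.0, -0.9]
opening: 0.772
t10.73 p [ 0.532 -0.14   0.103] z [ 0.007 -0.005 -1.   ] y [ 0.268 -0.963  0.006] yaw_y -74.5 
q [ 0.237  0.792 -0.11   1.915  0.195  0.437 -1.316] F [-0.64  -0.047 -0.903] op 0.772
rows needed 1
-5.6,-1.4,6.2,0.4,-0.3,0.5
```

```bash
python3 -m creep '[-5,-1,6,0,-0.4,0, 0,0,0,0,0,0, 0,0,0,0,0,0]' 40 35;python3 - <<'E'
from plan import *
st()
plan([.526,-.140,.097],Rt=tool(-75),vmax=25)
E
```

```text
clock: 10.98
tool_pos: [0.529, -0.1405, 0.1004]
eef_rot: [0.991, 0.136, 0.002, 0.004]
contact_force: [0.4, 0.5, -0.4]
opening: 0.571
t10.98 p [ 0.529 -0.141  0.1  ] z [ 0.005 -0.008 -1.   ] y [ 0.269 -0.963  0.009] yaw_y -74.4 
q [ 0.234  0.795 -0.105  1.922  0.198  0.428 -1.318] F [ 0.369  0.474 -0.404] op 0.571
rows needed 1
-2.7,-1.3,3.4,0.5,-0.2,0.6
```

```bash
python3 -m creep '[-3,-1,4,0,0,0, 0,0,0,0,0,0, 0,0,0,0,0,0, 0,0,0,0,0,0, 0,0,0,0,0,0]' 30 40;python3 - <<'E'
from plan import *
st()
E
```

```text
clock: 11.4
tool_pos: [0.5296, -0.1409, 0.1014]
eef_rot: [0.991, 0.136, 0.007, 0.006]
contact_force: [0.3, -0.1, -2.1]
opening: 0.512
t11.40 p [ 0.53  -0.141  0.101] z [ 0.016 -0.009 -1.   ] y [ 0.269 -0.963  0.013] yaw_y -74.4 
q [ 0.234  0.791 -0.103  1.93   0.2    0.413 -1.319] F [ 0.328 -0.068 -2.129] op 0.512
```

Gripped at 45 mm, the body diameter. Lifting.

```bash
python3 -m creep '[0,0,-8,0,0,0, 0,0,-15,0,0,0, 0,0,-20,0,0,0, 0,0,-25,0,0,0, 0,0,-25,0,0,0]';python3 - <<'E'
from plan import *
st()
shot('side','side4')
a=cv2.imread('pics/side4.png');cv2.imwrite('pics/side4c.png',cv2.resize(a[80:250,150:330],None,fx=3,fy=3,interpolation=cv2.INTER_CUBIC))
plan([.526,-.140,.33],Rt=tool(-75),vmax=28)
E
```

```text
clock: 11.82
tool_pos: [0.5225, -0.1391, 0.193]
eef_rot: [0.991, 0.136, -0.001, 0.003]
contact_force: [1.0, 0.6, -3.1]
opening: 0.506
t11.82 p [ 0.523 -0.139  0.193] z [-0.001 -0.007 -1.   ] y [ 0.27  -0.963  0.006] yaw_y -74.3 
q [ 0.262  0.642 -0.149  1.871  0.161  0.64  -1.284] F [ 0.957  0.557 -3.119] op 0.506
rows needed 5
0.2,0.4,-26.5,0.1,-0.1,0.1
0.2,0.3,-26.5,0.1,-0.1,0.1
0.2,0.3,-26.5,0.1,-0.1,0.1
0.2,0.2,-26.5,0.1,-0.1,0.1
0.1,0.2,-26.5,0.1,-0.1,0.1
```

View pics/side4c.png

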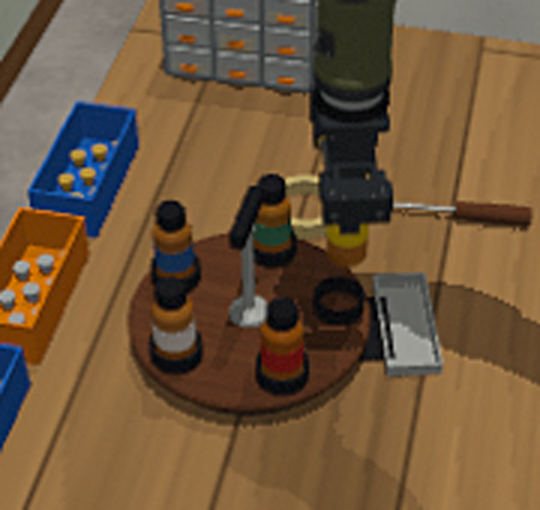

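The bottle is out of its pocket (the empty cup shows at crop (338,300)) and held in the fingers. The others are unmoved. I'll lift more and refit the kinematics.

```bash
python3 -m creep '[0,0,-27,0,0,0, 0,0,-27,0,0,0, 0,0,-27,0,0,0, 0,0,-27,0,0,0, 0,0,-27,0,0,0]';python3 - <<'E'
from plan import *
st()
E
python3 fk.py
cat > flip.py <<'E'
from plan import *
from fk import FK
sg,x=json.load(open('fk.json'));off=[x[10],0,0,0,0,0,x[11]]
def K(q): return FK(q,sg,x[:10],off)
def path(qg,N,show=True):
    q0=np.array(get_state()['q']);out=[]
    for i in range(N+1):
        q=q0+(np.array(qg)-q0)*i/N;out.append(K(q))
    return out
def describe(qg,N):
    P=path(qg,N);
    for i in range(0,N+1,max(1,N//8)): print(i,P[i][0],'toolz',P[i][1].as_matrix()[:,2])
    m=max(np.degrees((P[i][1].inv()*P[i+1][1]).magnitude()) for i in range(N));d=max(np.linalg.norm(P[i+1][0]-P[i][0]) for i in range(N))*1000
    print('max step deg %.1f mm %.1f'%(m,d))
E
python3 - <<'E'
from flip import *
s=get_state();p,r=K(s['q']);print(p-s['tool_pos'],np.degrees((r.inv()*R.from_quat(s['eef_rot'])).as_rotvec()))
for sq in (1,):
  for qg in ([.26,.55,-.1,1.35,3.0,1.0,-1.3],[.26,.4,-.1,1.3,2.8,1.1,-1.3]):
    describe(qg,26)
E
```

```text
clock: 12.28
tool_pos: [0.5193, -0.1379, 0.3362]
eef_rot: [0.991, 0.136, -0.002, 0.003]
contact_force: [0.4, 0.2, -1.3]
opening: 0.51
t12.28 p [ 0.519 -0.138  0.336] z [-0.004 -0.006 -1.   ] y [ 0.27  -0.963  0.005] yaw_y -74.3 
q [ 0.285  0.461 -0.181  1.693  0.103  1.    -1.231] F [ 0.416  0.173 -1.284] op 0.51
0.00022891213420766227 [-1, 1, -1, 1, -1, 1, -1] [ 3.8300e-01  5.5310e-01  3.4150e-01  3.6100e-01  8.0000e-04 -3.3300e-02
 -9.0000e-03  2.3000e-03 -5.0000e-04  2.3000e-03 -3.3200e-02  1.5376e+00]
0.00022891213420766398 [-1, 1, -1, 1, -1, 1, -1] [ 3.8300e-01  5.5310e-01  3.4150e-01  3.6100e-01  8.0000e-04 -3.3300e-02
 -9.0000e-03  2.3000e-03 -5.0000e-04  2.3000e-03 -3.3200e-02  1.5376e+00]
0.00022891213420766772 [-1, 1, -1, 1, -1, 1, -1] [ 3.8300e-01  5.5310e-01  3.4150e-01  3.6100e-01  8.0000e-04 -3.3300e-02
 -9.0000e-03  2.3000e-03 -5.0000e-04  2.3000e-03 -3.3200e-02  1.5376e+00]
[-0.001  0.     0.   ] [-0.01   0.009 -0.   ]
0 [ 0.519 -0.138  0.337] toolz [-0.004 -0.006 -1.   ]
3 [ 0.535 -0.242  0.356] toolz [ 0.018 -0.29  -0.957]
6 [ 0.565 -0.337  0.404] toolz [ 0.079 -0.5
[... 180 characters left out ...]
0.751 -0.466  0.768] toolz [ 0.514 -0.847  0.139]
21 [ 0.794 -0.419  0.856] toolz [ 0.613 -0.698  0.369]
24 [ 0.83  -0.348  0.923] toolz [ 0.692 -0.48   0.539]
max step deg 6.4 mm 38.2
0 [ 0.519 -0.138  0.337] toolz [-0.004 -0.006 -1.   ]
3 [ 0.534 -0.236  0.366] toolz [ 0.026 -0.278 -0.96 ]
6 [ 0.559 -0.328  0.424] toolz [ 0.086 -0.53  -0.843]
9 [ 0.589 -0.405  0.506] toolz [ 0.164 -0.738 -0.655]
12 [ 0.621 -0.458  0.61 ] toolz [ 0.248 -0.878 -0.409]
15 [ 0.651 -0.483  0.727] toolz [ 0.327 -0.936 -0.128]
18 [ 0.675 -0.476  0.848] toolz [ 0.392 -0.906  0.162]
21 [ 0.692 -0.438  0.962] toolz [ 0.44  -0.788  0.431]
24 [ 0.702 -0.373  1.06 ] toolz [ 0.469 -0.595  0.653]
max step deg 6.1 mm 41.3
```

```bash
cat > mkpath.py <<'E'
from flip import *
import sys
qg=[.26,.4,-.1,1.25,2.9,1.2,-1.25];N=36
describe(qg,N)
P=path(qg,N);json.dump([[list(p),list(r.as_quat())] for p,r in P],open('path.json','w'))
E
cat > nxt.py <<'E'
from plan import *
import sys
P=json.load(open('path.json'));rev=len(sys.argv)>1 and sys.argv[1]=='r'
if rev:P=P[::-1]
def main():
    st();s=get_state();p=np.array(s['tool_pos']);r=R.from_quat(s['eef_rot'])
    d=[np.linalg.norm(np.array(a)-p)*1000+8*np.degrees((R.from_quat(b)*r.inv()).magnitude()) for a,b in P]
    i=int(np.argmin(d));print('at',i,'of',len(P)-1,'dist',round(d[i],1))
    T=P[i+1:i+6]
    if not T:T=[P[-1]]
    for a,b in T:
        a=np.array(a);b=R.from_quat(b)
        print(','.join('%g'%round(v,1) for v in np.r_[r.inv().apply(a-p)*1000,np.degrees((r.inv()*b).as_rotvec())])+',');p,r=a,b
main()
E
python3 mkpath.py; python3 nxt.py
```

```text
0 [ 0.519 -0.138  0.337] toolz [-0.004 -0.006 -1.   ]
4 [ 0.532 -0.237  0.367] toolz [ 0.019 -0.279 -0.96 ]
8 [ 0.555 -0.33   0.426] toolz [ 0.071 -0.534 -0.842]
12 [ 0.583 -0.409  0.511] toolz [ 0.14  -0.747 -0.65 ]
16 [ 0.611 -0.464  0.619] toolz [ 0.213 -0.892 -0.398]
20 [ 0.637 -0.49   0.74 ] toolz [ 0.28  -0.954 -0.107]
24 [ 0.656 -0.483  0.866] toolz [ 0.331 -0.924  0.194]
28 [ 0.667 -0.444  0.986] toolz [ 0.362 -0.802  0.475]
32 [ 0.67  -0.376  1.089] toolz [ 0.374 -0.6    0.707]
36 [ 0.667 -0.286  1.167] toolz [ 0.371 -0.338  0.865]
max step deg 4.6 mm 32.0
t12.28 p [ 0.519 -0.138  0.336] z [-0.004 -0.006 -1.   ] y [ 0.27  -0.963  0.005] yaw_y -74.3 
q [ 0.285  0.461 -0.181  1.693  0.103  1.    -1.231] F [ 0.416  0.173 -1.284] op 0.51
at 0 of 36 dist 1.0
-5.1,23.9,-5.4,-3.8,-1,-2.2,
-4.9,25,-4.9,-3.8,-1,-2.1,
-5.3,25.5,-4.9,-3.9,-1.1,-2.1,
-5.7,26,-4.8,-3.9,-1.1,-2,
-6.2,26.4,-4.7,-3.9,-1.1,-1.9,
```

```bash
python3 -m creep '[-5,24,-5,-3.8,-1,-2.2, -5,25,-5,-3.8,-1,-2.1, -5,25,-5,-3.9,-1.1,-2.1, -6,26,-5,-3.9,-1.1,-2, -6,26,-5,-3.9,-1.1,-1.9]';python3 nxt.py
```

```text
clock: 12.7
tool_pos: [0.5371, -0.2617, 0.389]
eef_rot: [0.957, 0.226, -0.022, 0.181]
contact_force: [-0.4, -0.4, -2.5]
opening: 0.51
t12.70 p [ 0.537 -0.262  0.389] z [ 0.04  -0.357 -0.933] y [ 0.44  -0.833  0.337] yaw_y -62.2 
q [ 0.229  0.438 -0.068  1.627  0.452  1.019 -1.168] F [-0.435 -0.403 -2.528] op 0.51
at 5 of 36 dist 17.6
-5.4,22.9,4.5,-3,-1.4,-1.6,
-7.3,27.2,-4.4,-4,-1.2,-1.8,
-7.8,27.5,-4.3,-4,-1.3,-1.7,
-8.4,27.8,-4.1,-4,-1.3,-1.7,
-8.9,28.1,-3.9,-4,-1.4,-1.6,
```

Tracks well.

```bash
python3 -m creep '[-6,25,0,-3.5,-1.3,-1.7, -7,27,-4,-4,-1.2,-1.8, -8,27,-4,-4,-1.3,-1.7, -8,28,-4,-4,-1.3,-1.7, -9,28,-4,-4,-1.4,-1.6]';python3 nxt.py
```

```text
clock: 13.12
tool_pos: [0.5663, -0.374, 0.4729]
eef_rot: [0.887, 0.289, -0.054, 0.356]
contact_force: [0.4, 0.4, -2.2]
opening: 0.512
t13.12 p [ 0.566 -0.374  0.473] z [ 0.109 -0.663 -0.741] y [ 0.551 -0.58   0.6  ] yaw_y -46.5 
q [ 0.177  0.437  0.047  1.564  0.808  0.999 -1.131] F [ 0.448  0.421 -2.196] op 0.512
at 10 of 36 dist 18.8
-4.9,23.7,1.2,-2.9,-1,-0.9,
-10.1,28.5,-3.4,-4,-1.5,-1.5,
-10.7,28.6,-3.1,-4,-1.6,-1.5,
-11.3,28.7,-2.8,-4,-1.6,-1.4,
-11.9,28.8,-2.5,-4,-1.7,-1.4,
```

```bash
python3 -m creep '[-7,26,0,-3.5,-1.2,-1.2, -10,28,-3,-4,-1.5,-1.5, -11,28,-3,-4,-1.6,-1.5, -11,29,-3,-4,-1.6,-1.4, -12,29,-3,-4,-1.7,-1.4]';python3 nxt.py
```

```text
clock: 13.53
tool_pos: [0.6021, -0.4536, 0.5949]
eef_rot: [0.786, 0.325, -0.089, 0.518]
contact_force: [0.4, -0.7, -1.5]
opening: 0.513
t13.53 p [ 0.602 -0.454  0.595] z [ 0.198 -0.872 -0.448] y [ 0.603 -0.252  0.757] yaw_y -22.7 
q [ 0.127  0.438  0.159  1.488  1.166  0.965 -1.129] F [ 0.378 -0.662 -1.549] op 0.513
at 15 of 36 dist 16.6
-8.5,26.2,0.2,-3,-1.2,-0.5,
-13,28.7,-1.9,-4,-1.8,-1.3,
-13.6,28.7,-1.5,-4,-1.9,-1.3,
-14.1,28.5,-1.2,-3.9,-1.9,-1.3,
-14.6,28.4,-0.9,-3.9,-2,-1.3,
```

```bash
python3 -m creep '[-10,27,0,-3.5,-1.4,-1, -13,28,-2,-4,-1.8,-1.3, -14,28,-1,-4,-1.9,-1.3, -14,28,-1,-4,-1.9,-1.3, -15,28,-1,-4,-2,-1.3]';python3 nxt.py
```

```text
clock: 13.95
tool_pos: [0.6346, -0.489, 0.7413]
eef_rot: [0.656, 0.338, -0.123, 0.664]
contact_force: [-0.4, -1.4, -2.1]
opening: 0.511
t13.95 p [ 0.635 -0.489  0.741] z [ 0.287 -0.954 -0.088] y [0.607 0.11  0.787] yaw_y 10.3 
q [ 0.082  0.438  0.261  1.412  1.546  0.929 -1.176] F [-0.395 -1.431 -2.146] op 0.511
at 20 of 36 dist 14.7
-13.5,28.3,1.5,-2.8,-1.7,-0.3,
-15.6,28,-0.2,-3.9,-2.1,-1.2,
-16,27.7,0.2,-3.9,-2.1,-1.2,
-16.4,27.4,0.5,-3.9,-2.2,-1.2,
-16.8,27.1,0.9,-3.8,-2.2,-1.2,
```

```bash
python3 -m creep '[-14,28,1,-3.3,-1.9,-1, -16,28,0,-3.9,-2.1,-1.2, -16,28,0,-3.9,-2.1,-1.2, -16,27,0,-3.9,-2.2,-1.2, -17,27,1,-3.9,-2.2,-1.2]';python3 nxt.py
```

```text
clock: 14.37
tool_pos: [0.6599, -0.4725, 0.8972]
eef_rot: [0.502, 0.327, -0.16, 0.785]
contact_force: [0.2, -0.8, -1.9]
opening: 0.508
t14.37 p [ 0.66  -0.472  0.897] z [ 0.352 -0.892  0.282] y [0.58  0.445 0.683] yaw_y 37.5 
q [ 0.047  0.439  0.341  1.318  1.931  0.922 -1.242] F [ 0.24  -0.772 -1.885] op 0.508
at 25 of 36 dist 15.7
-18.2,24.6,4.7,-2.6,-2.2,-0.3,
-17.4,26.4,1.5,-3.8,-2.3,-1.3,
-17.7,26,1.8,-3.8,-2.3,-1.3,
-17.9,25.6,2.1,-3.7,-2.4,-1.3,
-18.1,25.2,2.4,-3.7,-2.4,-1.3,
```

```bash
python3 -m creep '[-18,26,3,-3.3,-2.3,-1, -17,26,2,-3.8,-2.3,-1.3, -18,26,2,-3.8,-2.3,-1.3, -18,26,2,-3.7,-2.4,-1.3, -18,25,2,-3.7,-2.4,-1.3]';python3 nxt.py
```

```text
clock: 14.78
tool_pos: [0.6721, -0.4071, 1.0397]
eef_rot: [0.329, 0.296, -0.2, 0.874]
contact_force: [0.2, -0.7, -2.2]
opening: 0.507
t14.78 p [ 0.672 -0.407  1.04 ] z [ 0.386 -0.693  0.609] y [0.544 0.704 0.457] yaw_y 52.3 
q [ 0.021  0.438  0.399  1.223  2.325  0.944 -1.318] F [ 0.205 -0.672 -2.237] op 0.507
at 30 of 36 dist 19.9
-20,19.2,6.5,-2.3,-2.6,-0.4,
-18.3,24.3,2.8,-3.7,-2.5,-1.4,
-18.4,23.9,3.1,-3.7,-2.5,-1.4,
-18.4,23.4,3.3,-3.6,-2.5,-1.4,
-18.4,23,3.4,-3.6,-2.5,-1.4,
```

```bash
python3 -m creep '[-19,22,4,-3,-2.5,-1, -18,24,3,-3.7,-2.5,-1.4, -18,24,3,-3.7,-2.5,-1.4, -18,23,3,-3.6,-2.5,-1.4, -12,15,2,-3,-2,-1.4]';python3 -m creep '[0,0,0,0,0,0, 0,0,0,0,0,0, 0,0,0,0,0,0, 0,0,0,0,0,0, 0,0,0,0,0,0]';python3 - <<'E'
from plan import *
st();shot('side','side5')
E
```

```text
clock: 15.2
tool_pos: [0.6718, -0.309, 1.1417]
eef_rot: [0.15, 0.248, -0.237, 0.927]
contact_force: [-0.6, 0.4, -1.8]
opening: 0.508
clock: 15.62
tool_pos: [0.6724, -0.3111, 1.139]
eef_rot: [0.153, 0.251, -0.236, 0.926]
contact_force: [0.6, 1.1, -1.7]
opening: 0.512
t15.62 p [ 0.672 -0.311  1.139] z [ 0.392 -0.402  0.827] y [0.515 0.841 0.165] yaw_y 58.5 
q [ 0.003  0.437  0.445  1.152  2.702  1.005 -1.401] F [ 0.621  1.142 -1.717] op 0.512
```

View pics/side5.png

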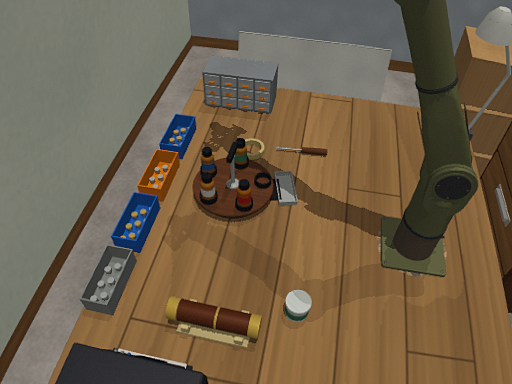

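Tilt is 146° and held for over 0.4 s. The grip is unchanged at 45 mm with the 1.7 N weight still felt, though the bottle itself is out of this view. The four others stand and the pocket at (263,180) is empty. Going back along the same path.

```bash
python3 nxt.py r
```

```text
t15.67 p [ 0.673 -0.311  1.139] z [ 0.393 -0.402  0.827] y [0.515 0.841 0.164] yaw_y 58.5 
q [ 0.003  0.437  0.445  1.152  2.703  1.005 -1.401] F [-1.052 -0.221 -1.893] op 0.512
at 1 of 36 dist 22.4
9.5,-21.1,1.5,4.4,1.6,2,
18.8,-22.7,-5.5,3.6,2.5,1.4,
18.8,-23.2,-5.4,3.7,2.5,1.4,
18.7,-23.6,-5.2,3.7,2.5,1.4,
18.6,-24.1,-5,3.7,2.4,1.3,
```

```bash
python3 -m creep '[9,-18,0,3,1.6,1.5, 18,-22,-5,3.6,2.5,1.4, 19,-23,-5,3.7,2.5,1.4, 19,-24,-5,3.7,2.5,1.4, 18,-24,-5,3.7,2.4,1.3]'; python3 nxt.py r
```

```text
clock: 16.08
tool_pos: [0.6689, -0.4139, 1.0398]
eef_rot: [0.339, 0.294, -0.195, 0.872]
contact_force: [0.4, -0.5, -2.6]
opening: 0.511
t16.08 p [ 0.669 -0.414  1.04 ] z [ 0.38  -0.706  0.598] y [0.54  0.694 0.476] yaw_y 52.1 
q [ 0.027  0.437  0.4    1.215  2.302  0.934 -1.316] F [ 0.449 -0.507 -2.598] op 0.511
at 6 of 36 dist 6.3
18.7,-23.2,-5,4.1,2,1.5,
18.3,-25,-4.5,3.7,2.4,1.3,
18.1,-25.4,-4.2,3.8,2.3,1.3,
17.9,-25.8,-3.9,3.8,2.3,1.3,
17.6,-26.2,-3.6,3.8,2.3,1.2,
```

```bash
python3 -m creep '[19,-23,-5,4,2,1.5, 18,-25,-4,3.7,2.4,1.3, 18,-25,-4,3.8,2.3,1.3, 18,-26,-4,3.8,2.3,1.3, 18,-26,-4,3.8,2.3,1.2]'; python3 nxt.py r
```

```text
clock: 16.5
tool_pos: [0.6589, -0.4792, 0.8863]
eef_rot: [0.524, 0.323, -0.154, 0.773]
contact_force: [0.5, 0.5, -1.9]
opening: 0.507
t16.50 p [ 0.659 -0.479  0.886] z [ 0.338 -0.909  0.242] y [0.577 0.404 0.71 ] yaw_y 35.0 
q [ 0.051  0.446  0.339  1.301  1.865  0.918 -1.219] F [ 0.453  0.454 -1.937] op 0.507
at 11 of 36 dist 23.9
10.6,-17.6,-2.6,2.5,1.4,0.8,
16.9,-27,-3,3.9,2.2,1.2,
16.6,-27.3,-2.6,3.9,2.1,1.2,
16.1,-27.6,-2.3,3.9,2.1,1.2,
15.7,-27.8,-1.9,3.9,2,1.2,
```

```bash
python3 -m creep '[13,-21,-3,3.2,1.8,1, 17,-27,-3,3.9,2.2,1.2, 17,-27,-3,3.9,2.1,1.2, 16,-28,-2,3.9,2.1,1.2, 16,-28,-2,3.9,2,1.2]'; python3 nxt.py r
```

```text
clock: 16.92
tool_pos: [0.6341, -0.4877, 0.7227]
eef_rot: [0.68, 0.334, -0.118, 0.642]
contact_force: [0.8, -0.4, -2.8]
opening: 0.513
t16.92 p [ 0.634 -0.488  0.723] z [ 0.269 -0.951 -0.149] y [0.606 0.047 0.794] yaw_y 4.4 
q [ 0.086  0.446  0.254  1.395  1.46   0.936 -1.141] F [ 0.813 -0.446 -2.796] op 0.513
at 17 of 36 dist 31.1
21.2,-40.7,-2.5,5.6,2.9,2.2,
14.2,-28.4,-0.9,4,1.9,1.3,
13.7,-28.5,-0.5,4,1.8,1.3,
13.2,-28.5,-0.2,4,1.7,1.4,
12.6,-28.6,0.2,4,1.7,1.4,
```

```bash
python3 -m creep '[18,-34,-2,5,2.5,1.8, 14,-28,-1,4,1.9,1.3, 14,-28,0,4,1.8,1.3, 13,-28,0,4,1.7,1.4, 13,-28,0,4,1.7,1.4]'; python3 nxt.py r
```

```text
clock: 17.33
tool_pos: [0.5962, -0.4383, 0.5591]
eef_rot: [0.821, 0.314, -0.079, 0.47]
contact_force: [0.2, -0.4, -1.9]
opening: 0.506
t17.33 p [ 0.596 -0.438  0.559] z [ 0.165 -0.821 -0.546] y [ 0.591 -0.361  0.722] yaw_y -31.4 
q [ 0.141  0.448  0.138  1.481  1.037  0.981 -1.1  ] F [ 0.214 -0.424 -1.93 ] op 0.506
at 22 of 36 dist 13.6
10.7,-24.9,0.3,2.8,1.6,1.3,
11.5,-28.5,0.8,4,1.6,1.5,
10.9,-28.4,1.1,4,1.5,1.5,
10.3,-28.2,1.4,4,1.4,1.6,
9.8,-28,1.7,4,1.4,1.6,
```

```bash
python3 -m creep '[11,-26,0,3.2,1.6,1.4, 11,-28,1,4,1.6,1.5, 11,-28,1,4,1.5,1.5, 10,-28,1,4,1.4,1.6, 10,-28,2,4,1.4,1.6]'; python3 nxt.py r
```

```text
clock: 17.75
tool_pos: [0.5574, -0.3445, 0.4382]
eef_rot: [0.915, 0.268, -0.047, 0.297]
contact_force: [0.9, 0.4, -1.4]
opening: 0.511
t17.75 p [ 0.557 -0.344  0.438] z [ 0.073 -0.568 -0.82 ] y [ 0.518 -0.68   0.518] yaw_y -52.7 
q [ 0.192  0.448  0.024  1.572  0.678  1.011 -1.127] F [ 0.866  0.352 -1.431] op 0.511
at 27 of 36 dist 27.1
7.4,-17.5,1.6,2.1,1.1,0.9,
8.7,-27.5,2.2,4,1.3,1.7,
8.2,-27.2,2.4,4,1.2,1.8,
7.7,-26.8,2.6,3.9,1.2,1.9,
7.2,-26.5,2.8,3.9,1.1,1.9,
```

```bash
python3 -m creep '[8,-21,2,2.8,1.2,1.2, 9,-27,2,4,1.3,1.7, 8,-27,2,4,1.2,1.8, 8,-27,2,3.9,1.2,1.9, 7,-26,3,3.9,1.1,1.9]'; python3 nxt.py r
```

```text
clock: 18.17
tool_pos: [0.5288, -0.2269, 0.3637]
eef_rot: [0.972, 0.198, -0.022, 0.122]
contact_force: [0.4, -0.1, -3.0]
opening: 0.511
t18.17 p [ 0.529 -0.227  0.364] z [ 0.006 -0.246 -0.969] y [ 0.391 -0.892  0.228] yaw_y -66.3 
q [ 0.243  0.455 -0.088  1.642  0.333  1.024 -1.175] F [ 0.41  -0.072 -2.983] op 0.511
at 32 of 36 dist 29.3
5.2,-15.3,2.8,1.8,1,1,
6.3,-25.6,3.1,3.9,1.1,2.1,
5.9,-25.1,3.2,3.8,1,2.1,
5.5,-24.5,3.3,3.8,1,2.2,
```

```bash
python3 -m creep '[5,-17,3,2.2,1,1.2, 6,-25,3,3.9,1.1,2.1, 6,-25,3,3.8,1,2.1, 6,-23,3,3.8,1,2.2, 0,0,0,0,0,0]'
python3 - <<'E'
from plan import *
st()
plan([.528,-.1405,.26],Rt=tool(-74.4),vmax=25)
for c in('top','side'): shot(c,c+'6')
a=cv2.imread('pics/side6.png');cv2.imwrite('pics/side6c.png',cv2.resize(a[40:230,170:330],None,fx=3,fy=3,interpolation=cv2.INTER_CUBIC))
E
```

```text
clock: 18.58
tool_pos: [0.5168, -0.1314, 0.3355]
eef_rot: [0.992, 0.129, -0.004, -0.011]
contact_force: [-0.4, -1.1, -2.8]
opening: 0.508
t18.58 p [ 0.517 -0.131  0.335] z [-0.012  0.02  -1.   ] y [ 0.256 -0.966 -0.022] yaw_y -75.2 
q [ 0.286  0.462 -0.176  1.693  0.071  1.008 -1.223] F [-0.431 -1.13  -2.777] op 0.508
rows needed 4
2.2,3.3,18.8,-0.3,0.1,-0.2
2.2,3.2,18.8,-0.3,0.1,-0.2
2.2,3.1,18.8,-0.3,0.1,-0.2
2.1,3,18.9,-0.3,0.1,-0.2
```

View pics/side6c.png

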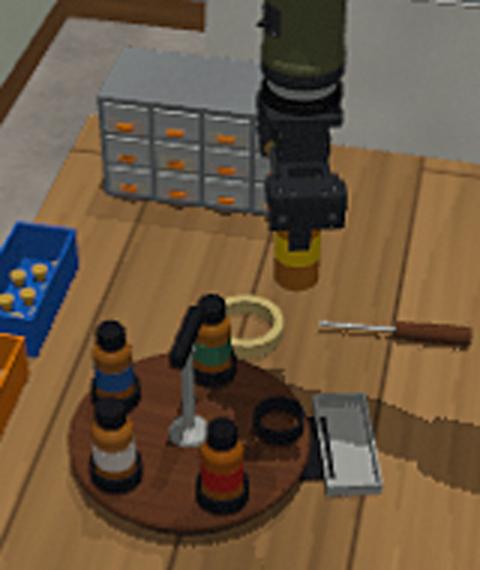

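Run:
```python
from plan import *
s=snapshot('side')
g=get_state();p=np.array(g['tool_pos']);m=R.from_quat(g['eef_rot']).as_matrix()
for dx in(-5,-3,0,3):
    f=p+m@np.array([dx/1000,0,.061]);print(dx,(pix(s,[f])[0]-[170,40])*3,(pix(s,[f+[0,0,.015]])[0]-[170,40])*3)
# pocket rim centre
c=[.6274-.105*np.cos(np.radians(15.2)),-.113-.105*np.sin(np.radians(15.2)),.064];print(c,(pix(s,[c])[0]-[170,40])*3)
```

```text
-5 [297.591 276.176] [298.224 264.844]
-3 [295.663 276.235] [296.28  264.903]
0 [292.77  276.324] [293.363 264.991]
3 [289.877 276.413] [290.445 265.079]
[np.float64(0.5260732680804072), np.float64(-0.1405298637572908), 0.064] [278.631 412.888]
```

The bottle hangs upright, its foot at crop (297,280). That is about 3.5 mm behind tool centre, which matches how I gripped it. Empty pocket at crop (278,415). Moving over the pocket with TCP target (.5295,-.140).

```bash
python3 -m creep '[3,3,19,-0.3,0,-0.2, 3,3,19,-0.3,0.2,0, 2,3,19,-0.3,0.2,0, 2,3,19,-0.3,0.2,0, 0,0,0,0,0,0]'
python3 - <<'E'
from plan import *
st()
plan([.5295,-.140,.16],Rt=tool(-74.4),vmax=20)
E
```

```text
clock: 19.15
tool_pos: [0.5342, -0.1508, 0.2617]
eef_rot: [0.991, 0.132, 0.007, 0.01]
contact_force: [-0.2, -0.4, -2.7]
opening: 0.51
t19.15 p [ 0.534 -0.151  0.262] z [ 0.017 -0.019 -1.   ] y [ 0.261 -0.965  0.023] yaw_y -74.9 
q [ 0.274  0.557 -0.147  1.774  0.131  0.801 -1.247] F [-0.174 -0.44  -2.66 ] op 0.51
rows needed 6
-0.5,-2.3,16.9,0.2,-0.1,-0.1
-0.5,-2.3,16.9,0.2,-0.1,-0.1
-0.4,-2.2,16.9,0.2,-0.1,-0.1
-0.4,-2.1,16.9,0.2,-0.1,-0.1
-0.3,-2.1,16.9,0.2,-0.1,-0.1
```

```bash
python3 -m creep '[-1,-6,10,1.3,-0.8,0, 0,-4,16,0,0,0, 0,0,20,0,0,0, 0,0,20,0,0,0, 0,0,0,0,0,0]'
python3 - <<'E'
from plan import *
st()
plan([.5295,-.140,.145],Rt=tool(-74.4),vmax=15)
E
```

```text
clock: 19.57
tool_pos: [0.5341, -0.1436, 0.197]
eef_rot: [0.991, 0.132, 0.001, 0.002]
contact_force: [-0.7, -0.2, -1.1]
opening: 0.509
t19.57 p [ 0.534 -0.144  0.197] z [ 0.002 -0.003 -1.   ] y [ 0.261 -0.965  0.003] yaw_y -74.8 
q [ 0.263  0.649 -0.141  1.833  0.142  0.667 -1.268] F [-0.736 -0.163 -1.123] op 0.509
rows needed 4
-0.9,-1.2,13,0,-0,-0.1
-0.9,-1.2,13,0,-0,-0.1
-0.9,-1.2,13,0,-0,-0.1
-0.9,-1.2,13,0,-0,-0.1
```

```bash
python3 -m creep '[-3,-2,12,0,0,0, -2,-1,14,0,0,0, -2,-1,14,0,0,0, 0,0,6,0,0,0, 0,0,0,0,0,0]'
python3 - <<'E'
from plan import *
st()
plan([.5295,-.140,.135],Rt=tool(-74.4),vmax=15)
E
```

```text
clock: 19.98
tool_pos: [0.5312, -0.1431, 0.1551]
eef_rot: [0.991, 0.132, 0.004, 0.003]
contact_force: [0.5, -0.3, -1.9]
opening: 0.509
t19.98 p [ 0.531 -0.143  0.155] z [ 0.009 -0.005 -1.   ] y [ 0.262 -0.965  0.007] yaw_y -74.8 
q [ 0.253  0.706 -0.125  1.884  0.162  0.551 -1.286] F [ 0.473 -0.283 -1.865] op 0.509
rows needed 2
-0.5,-1.8,10,0.2,-0.2,-0.2
-0.5,-1.8,10,0.2,-0.2,-0.2
```

```bash
python3 -m creep '[-2,-3,4,0.4,-0.5,0, -1,-1,8,0,0,0, 0,0,0,0,0,0, 0,0,0,0,0,0]'
python3 - <<'E'
from plan import *
st()
plan([.5295,-.140,.135],Rt=tool(-74.4),vmax=15)
s=shot('side','side7');
a=cv2.imread('pics/side7.png');cv2.imwrite('pics/side7c.png',cv2.resize(a[110:230,210:310],None,fx=5,fy=5,interpolation=cv2.INTER_CUBIC))
E
```

```text
clock: 20.32
tool_pos: [0.5301, -0.1405, 0.1455]
eef_rot: [0.991, 0.132, 0.002, 0.001]
contact_force: [0.6, 0.1, -1.2]
opening: 0.507
t20.32 p [ 0.53  -0.14   0.145] z [ 0.004 -0.001 -1.   ] y [ 0.262 -0.965  0.002] yaw_y -74.8 
q [ 0.249  0.722 -0.124  1.891  0.163  0.535 -1.29 ] F [ 0.644  0.05  -1.177] op 0.507
rows needed 1
-0.5,-0.6,10.5,0.1,-0.2,-0.4
```

View pics/side7c.png

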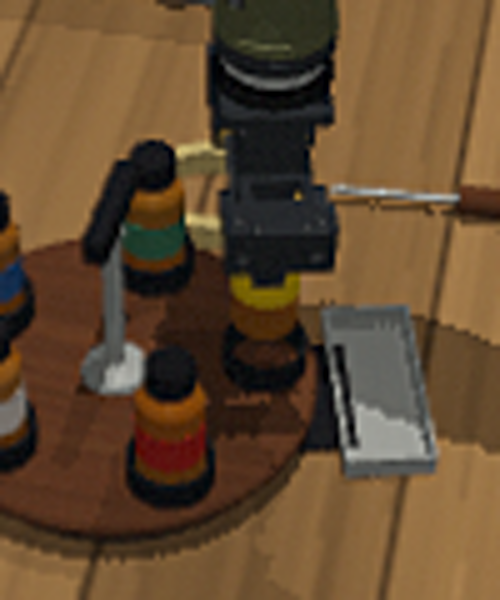

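The bottle sits right over its cup, both centred near crop x=264. Lowering slowly.

```bash
python3 -m creep '[-1,-0.5,8,0,-0.2,0, -1,0,8,0,0,0, -1,0,8,0,0,0, 0,0,0,0,0,0]'
python3 - <<'E'
from plan import *
st()
plan([.5295,-.140,.101],Rt=tool(-74.4),vmax=10)
E
```

```text
clock: 20.7
tool_pos: [0.5274, -0.141, 0.1201]
eef_rot: [0.991, 0.132, 0.001, 0.001]
contact_force: [-0.3, -0.1, -1.2]
opening: 0.51
t20.70 p [ 0.527 -0.141  0.12 ] z [ 0.002 -0.003 -1.   ] y [ 0.262 -0.965  0.003] yaw_y -74.8 
q [ 0.242  0.762 -0.111  1.912  0.174  0.474 -1.299] F [-0.29  -0.137 -1.152] op 0.51
rows needed 2
1.1,-0.2,9.5,0.1,-0,-0.2
1.1,-0.2,9.5,0.1,-0,-0.2
```

```bash
python3 -m creep '[2,0,7,0,0,0, 0,0,7,0,0,0, 0,0,0,0,0,0]'
python3 - <<'E'
from plan import *
st()
plan([.5295,-.140,.101],Rt=tool(-74.4),vmax=10)
E
```

```text
clock: 20.95
tool_pos: [0.5291, -0.1405, 0.1039]
eef_rot: [0.991, 0.132, 0.0, 0.001]
contact_force: [-0.7, -1.1, -1.9]
opening: 0.506
t20.95 p [ 0.529 -0.14   0.104] z [ 0.001 -0.003 -1.   ] y [ 0.262 -0.965  0.003] yaw_y -74.8 
q [ 0.236  0.791 -0.104  1.915  0.178  0.444 -1.305] F [-0.666 -1.119 -1.861] op 0.506
rows needed 1
0.5,-0.4,2.9,0.1,0,-0.4
```

```bash
python3 -m creep '[0,0,4,0,0,0, 0,0,1,0,0,0]'
python3 - <<'E'
from plan import *
st()
E
```

```text
clock: 21.12
tool_pos: [0.5298, -0.1407, 0.099]
eef_rot: [0.991, 0.132, 0.001, 0.002]
contact_force: [-2.9, 0.1, 12.6]
opening: 0.507
t21.12 p [ 0.53  -0.141  0.099] z [ 0.002 -0.003 -1.   ] y [ 0.262 -0.965  0.003] yaw_y -74.8 
q [ 0.234  0.799 -0.101  1.916  0.181  0.433 -1.307] F [-2.871  0.053 12.594] op 0.507
```

The bottle has reached the floor (12.6 N up). I'll ease off and open.

```bash
python3 -m creep '[0,0,-1,0,0,0, 0,0,0,0,0,0]'; python3 -m creep '[0,0,0,0,0,0, 0,0,0,0,0,0, 0,0,0,0,0,0, 0,0,0,0,0,0]' 68
python3 - <<'E'
from plan import *
st()
plan([.528,-.141,.25],Rt=tool(-74.4),vmax=25)
E
```

```text
clock: 21.28
tool_pos: [0.5302, -0.1409, 0.1002]
eef_rot: [0.991, 0.132, 0.001, 0.002]
contact_force: [0.4, 0.7, -1.8]
opening: 0.512
clock: 21.62
tool_pos: [0.531, -0.1409, 0.1007]
eef_rot: [0.991, 0.132, 0.002, 0.002]
contact_force: [0.0, 0.2, -0.6]
opening: 0.768
t21.62 p [ 0.531 -0.141  0.101] z [ 0.005 -0.004 -1.   ] y [ 0.262 -0.965  0.005] yaw_y -74.8 
q [ 0.234  0.797 -0.102  1.915  0.18   0.434 -1.306] F [ 0.025  0.212 -0.635] op 0.768
rows needed 6
-0.4,0,-24.9,0,-0,-0.1
-0.4,-0,-24.9,0,-0,-0.1
-0.4,-0,-24.9,0,-0,-0.1
-0.4,-0.1,-24.9,0,-0,-0.1
-0.5,-0.1,-24.9,0,-0,-0.1
```

```bash
python3 -m creep '[0,0,-12,0,0,0, 0,0,-20,0,0,0, 0,0,-25,0,0,0, 0,0,-25,0,0,0, 0,0,-25,0,0,0]'; python3 -m creep '[0,0,-30,0,0,0, 0,0,-20,0,0,0, 0,0,0,0,0,0]'
python3 - <<'E'
from plan import *
st()
plan([.627,-.113,.26],Rt=tool(-5.3),vmax=25,wmax=6.5,show=15)
for c in('top','side'): shot(c,c+'8')
a=cv2.imread('pics/top8.png');cv2.imwrite('pics/top8c.png',cv2.resize(a[120:260,230:400],None,fx=4,fy=4,interpolation=cv2.INTER_CUBIC))
a=cv2.imread('pics/side8.png');cv2.imwrite('pics/side8c.png',cv2.resize(a[110:250,150:330],None,fx=4,fy=4,interpolation=cv2.INTER_CUBIC))
E
```

```text
clock: 22.03
tool_pos: [0.5267, -0.1395, 0.2062]
eef_rot: [0.991, 0.132, -0.004, -0.0]
contact_force: [0.1, 0.4, 0.9]
opening: 0.773
clock: 22.28
tool_pos: [0.5292, -0.1398, 0.2633]
eef_rot: [0.991, 0.132, -0.0, 0.001]
contact_force: [0.7, -0.5, -0.2]
opening: 0.77
t22.28 p [ 0.529 -0.14   0.263] z [ 0.    -0.002 -1.   ] y [ 0.262 -0.965  0.002] yaw_y -74.8 
q [ 0.272  0.554 -0.16   1.774  0.118  0.823 -1.25 ] F [ 0.673 -0.53  -0.169] op 0.77
rows needed 11
9.2,-0,0.3,0,0,-6.3
9.2,1,0.3,0,0,-6.3
9,2,0.3,0,0,-6.3
8.7,3,0.3,0,0,-6.3
8.3,3.9,0.3,0,0,-6.3
7.9,4.8,0.3,0,0,-6.3
7.3,5.6,0.3,0,0,-6.3
6.6,6.4,0.3,0,0,-6.3
5.9,7.1,0.3,0,0,-6.3
5.1,7.7,0.3,0,0,-6.3
4.2,8.2,0.3,0,0,-6.3
```

View pics/top8c.png

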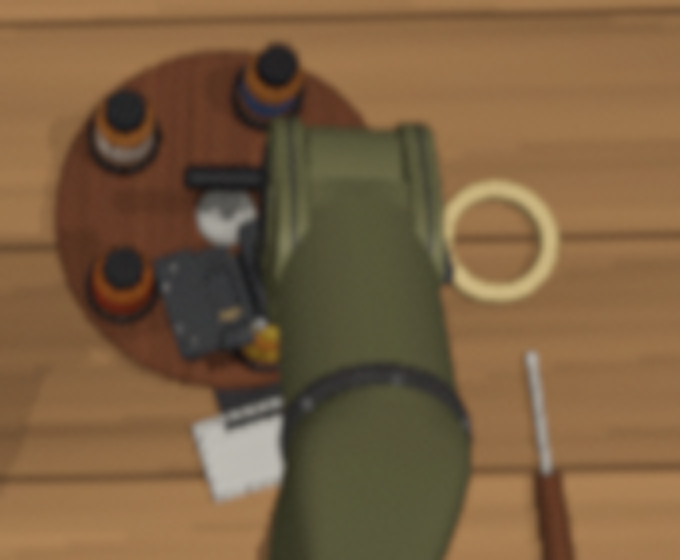

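View pics/side8c.png

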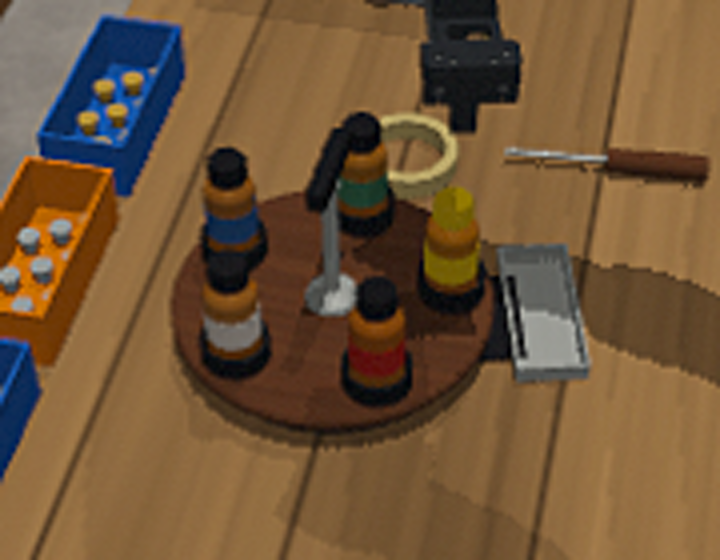

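The yellow bottle stands upright in its pocket (cap at crop (454,200)), facing the tray, and the others are unchanged. Going to the handle.

```bash
python3 -m creep '[9,0,0,0,0,-6.3, 9,1,0,0,0,-6.3, 9,2,0,0,0,-6.3, 9,3,0,0,0,-6.3, 8,4,0,0,0,-6.3]'; python3 -m creep '[8,5,0,0,0,-6.3, 7,6,0,0,0,-6.3, 7,6,0,0,0,-6.3, 6,7,0,0,0,-6.3]';  python3 - <<'E'
from plan import *
st()
plan([.627,-.113,.25],Rt=tool(-5.3),vmax=20,wmax=6.5,show=15)
E
```

```text
clock: 22.8
tool_pos: [0.5658, -0.1274, 0.2514]
eef_rot: [0.914, 0.406, -0.01, -0.004]
contact_force: [-0.5, 1.0, 0.0]
opening: 0.772
clock: 23.13
tool_pos: [0.5981, -0.1155, 0.2414]
eef_rot: [0.796, 0.605, -0.014, -0.012]
contact_force: [0.9, -0.4, 0.1]
opening: 0.773
t23.13 p [ 0.598 -0.116  0.241] z [-0.038  0.002 -0.999] y [ 0.963 -0.267 -0.037] yaw_y -15.5 
q [ 0.357  0.706 -0.444  1.567  0.339  0.985 -0.464] F [ 0.906 -0.366  0.137] op 0.773
rows needed 2
5,13.4,-4.8,-1.1,0.1,-5.1
3.8,13.9,-4.6,-1.1,0.1,-5.1
```

```bash
python3 -m creep '[5,13,-5,-1.1,0,-5, 3,12,-5,-1.1,0,-4.5, 0,0,0,0,0,0]';  python3 - <<'E'
from plan import *
st()
plan([.6275,-.1125,.24],Rt=tool(-5.3),vmax=20,wmax=6.5,show=15)
E
```

```text
clock: 23.38
tool_pos: [0.6234, -0.1116, 0.243]
eef_rot: [0.738, 0.675, -0.004, -0.003]
contact_force: [0.6, 0.9, -0.5]
opening: 0.771
t23.38 p [ 0.623 -0.112  0.243] z [-0.01  -0.001 -1.   ] y [ 0.996 -0.09  -0.01 ] yaw_y -5.2 
q [ 0.365  0.732 -0.491  1.514  0.384  1.002 -0.321] F [ 0.6    0.949 -0.513] op 0.771
rows needed 1
-0.5,4.2,2.9,-0.5,0.1,0.2
```

```bash
python3 -m creep '[0,4,5,-0.5,0,0, 0,0,20,0,0,0, 0,0,20,0,0,0, 0,0,18,0,0,0, 0,0,0,0,0,0]';  python3 - <<'E'
from plan import *
st()
plan([.6275,-.1125,.172],Rt=tool(-5.3),vmax=20,wmax=6.5,show=15)
E
```

```text
clock: 23.8
tool_pos: [0.6223, -0.1124, 0.1704]
eef_rot: [0.742, 0.671, -0.005, -0.003]
contact_force: [-1.3, 0.4, -0.5]
opening: 0.767
t23.80 p [ 0.622 -0.112  0.17 ] z [-0.011 -0.001 -1.   ] y [ 0.995 -0.1   -0.011] yaw_y -5.7 
q [ 0.346  0.813 -0.451  1.587  0.435  0.855 -0.375] F [-1.306  0.413 -0.457] op 0.767
rows needed 1
0.5,5.2,-1.7,-0.6,0.1,-0.4
```

```bash
python3 -m creep '[0.5,5,-2,-0.6,0,0, 0,0,0,0,0,0, 0,0,0,0,0,0, 0,0,0,0,0,0, 0,0,0,0,0,0]' 5 25;python3 -m creep '[0,0,0,0,0,0, 0,0,0,0,0,0, 0,0,0,0,0,0, 0,0,0,0,0,0, 0,0,0,0,0,0]';  python3 - <<'E'
from plan import *
st()
plan([.6275,-.1125,.174],Rt=tool(-5.3),vmax=20,wmax=6.5,show=15)
E
```

```text
clock: 24.22
tool_pos: [0.6267, -0.1127, 0.1727]
eef_rot: [0.743, 0.669, -0.001, 0.0]
contact_force: [-0.3, 0.3, 0.4]
opening: 0.416
clock: 24.63
tool_pos: [0.6276, -0.1131, 0.1745]
eef_rot: [0.743, 0.669, -0.001, 0.002]
contact_force: [0.2, -0.4, 0.3]
opening: 0.203
t24.63 p [ 0.628 -0.113  0.175] z [ 0.002 -0.003 -1.   ] y [ 0.995 -0.105  0.002] yaw_y -6.0 
q [ 0.345  0.809 -0.451  1.58   0.436  0.853 -0.379] F [ 0.201 -0.368  0.271] op 0.203
rows needed 1
0.6,-0.1,0.5,0.1,0.2,-0.7
```

```bash
python3 -m creep '[0,0,0,0,0,-0.7, 0,0,0,0,0,0, 0,0,0,0,0,0, 0,0,0,0,0,0]' 5 30
python3 - <<'E'
from plan import *
st()
for c in('top','side'): shot(c,c+'9')
a=cv2.imread('pics/top9.png');cv2.imwrite('pics/top9c.png',cv2.resize(a[120:260,230:400],None,fx=4,fy=4,interpolation=cv2.INTER_CUBIC))
a=cv2.imread('pics/side9.png');cv2.imwrite('pics/side9c.png',cv2.resize(a[110:250,150:330],None,fx=4,fy=4,interpolation=cv2.INTER_CUBIC))
E
```

```text
clock: 24.97
tool_pos: [0.6276, -0.1131, 0.1745]
eef_rot: [0.739, 0.674, -0.001, 0.002]
contact_force: [-0.3, -0.7, -1.0]
opening: 0.202
t24.97 p [ 0.628 -0.113  0.175] z [ 0.001 -0.003 -1.   ] y [ 0.996 -0.091  0.002] yaw_y -5.2 
q [ 0.347  0.81  -0.454  1.579  0.439  0.854 -0.368] F [-0.27  -0.684 -1.04 ] op 0.202
```

View pics/top9c.png

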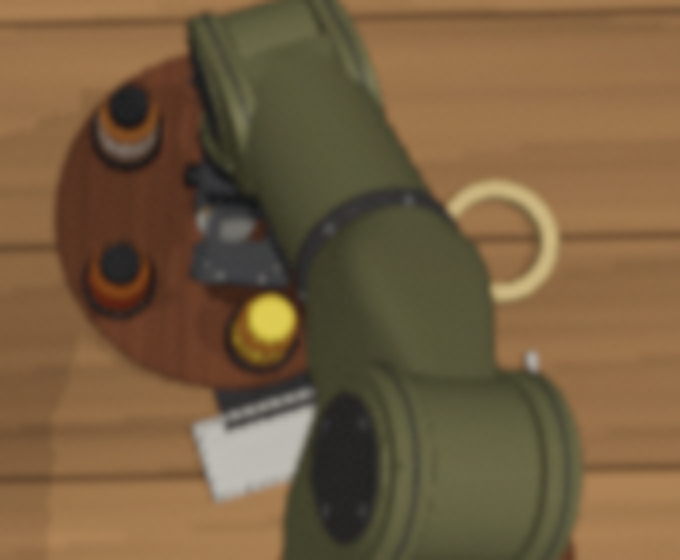

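View pics/side9c.png

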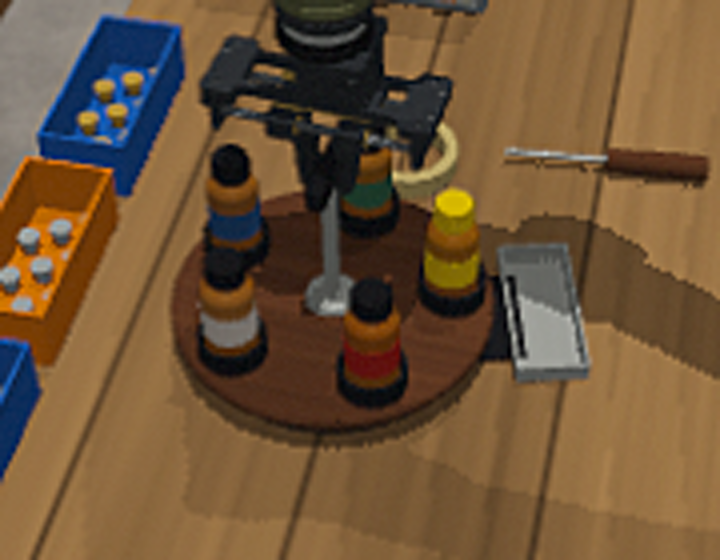

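Run:
```python
from fit2 import *
t=snapshot('top');s=snapshot('side')
T={0:(270,318),2:(129,106),1:(121,263)};S={0:(455,203),3:(231,160),2:(223,265),1:(372,297)}
fit(T,S,t,s,(.6274,-.113));fit(T,S,t,s)
```

```text
[-2.9007] -166.19566523414431 [[ 0.4489  0.7749]
 [-0.2153 -0.1477]
 [-0.3098  0.0791]
 [ 0.4191 -0.6013]
 [-0.3038 -1.2274]
 [ 0.4749 -1.6538]
 [ 0.1451 -1.8154]]
[ 0.6277 -0.1107 -2.8953] -165.88933752974333 [[-0.133   0.6275]
 [-1.0762 -0.1056]
 [-0.9641  0.1327]
 [ 0.1814 -0.2679]
 [-0.6859 -0.7084]
 [ 0.2745 -1.0714]
 [ 0.0499 -1.359 ]]
```

About 1.5° (3 mm) past the front. A small nudge, then settle and hand in.

```bash
python3 -m creep '[0,0,0,0,0,-1.5, 0,0,0,0,0,0, 0,0,0,0,0,0, 0,0,0,0,0,0, 0,0,0,0,0,0]' 5 30
python3 - <<'E'
from plan import *
st();s=shot('side','side10')
print(finish_job())
E
```

```text
clock: 25.58
tool_pos: [0.6276, -0.1132, 0.1745]
eef_rot: [0.729, 0.685, -0.001, 0.002]
contact_force: [-0.4, 0.1, -0.8]
opening: 0.201
t25.58 p [ 0.628 -0.113  0.175] z [ 0.001 -0.003 -1.   ] y [ 0.998 -0.062  0.002] yaw_y -3.6 
q [ 0.351  0.811 -0.462  1.579  0.447  0.857 -0.345] F [-0.364  0.124 -0.781] op 0.201
the job is handed in; nothing more can be done
None
```

View pics/side10.png

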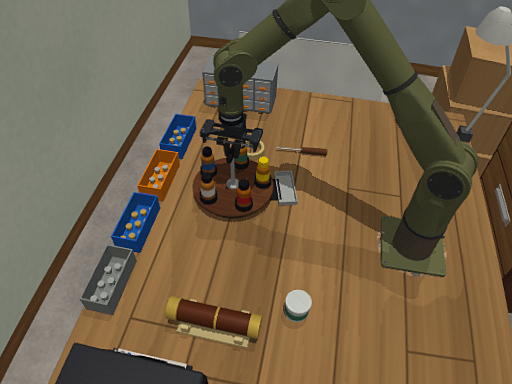

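The job is handed in, after about 26 s on the clock; no verdict was reported. I turned the carousel by its handle to bring the yellow-capped bottle to the drip tray. I then lifted the bottle out and turned it over. The fingers pointed 146° from straight down, held for over 0.4 s. I set it back upright in its pocket and gripped the handle again.

**Last checks:**
- **Handle:** the fingers stopped at 17.7 mm on the 18 mm bar with the grip set to 30 N. The reading held steady, so the turntable was still.
- **Bottles and bench:** the last picture shows the yellow bottle upright in its pocket facing the tray at about (263,172). The other four stand in their pockets, and the things on the bench look unmoved.
- **Facing the tray:** a fit before the final nudge put the bottle about 1.5° (3 mm) past the front. I corrected by 1.5° and did not fit again afterwards.

**Less certain:**
- **Turning over:** the bottle was out of the side camera's view while inverted. I judged its hold there only from the unchanged 45 mm opening and the weight felt. It came back still straight in the fingers.
- **Fit disagreement:** the fits to the two cameras disagreed by up to about 2 px, or a few millimetres.

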